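# Shut the contact grill for storing

### The job

Close up the contact grill so that it can go back on the shelf: take the scrubbing brush off its lower plate and lay it flat in the empty compartment of the cleaning tray, then lower the grill's lid gently by its handle, never letting it drop, until it is fully shut. Leave everything else where it stands.

Things in the scene. Friction and masses are not known exactly. Their poses are not given: they have to be found in the camera images.
- grill: electric contact grill, black and steel, fixed on the table: base 250 mm deep (x), 270 mm wide (y); ribbed lower plate 205 x 235 mm, its flat top 70 mm above the table, its centre 12 mm in front of the origin. Origin on the table under the base's centre; x points from the front (handle side) to the hinge at the back, z up.
- grill_hinge (a point): middle of the lid's hinge axis, 112 mm behind the grill's origin, 90 mm above the table; the axis runs along the grill's y; axes as the grill's. The lid (0.9 kg) reaches 232 mm forward from it, is 250 mm wide and, when shut, spans 73 to 130 mm above the table.
- lid (a joint): angle of the grill's lid, rad: 0 fully shut on its stop, growing as it opens, 1.0 at the open stop. It starts near 1.0, leaning over the plate, so the plate cannot be reached from straight above. The hinge is stiff enough to hold the lid only near its open stop: below about 0.85 rad its weight may take it down, and it slams if let go; 1 to 2 N at the handle starts it down.
- lid_handle (a point): middle of the lid's handle: round black bar, 18 mm thick, 160 mm long, parallel to the hinge, on two arms (128 mm free between them), 39 mm gap from bar to the lid's front edge. Moves with the lid: when shut 280 mm in front of the hinge axis and 20 mm above it; about 336 mm above the table when open. Axes turn with the lid: y along the bar, -x outward from the hinge.
- brush: hand scrubbing brush, 110 mm long (x), 40 mm wide (y), 45 mm high: rigid bristle block 36 mm wide and 26 mm high under a wooden back; 0.11 kg. Lies bristles down on the lower plate under the lid, its length roughly from the grill's front to its back. Origin centre of its underside.
- brush_mid (a point): centre of the brush, 22.5 mm above its underside; axes as the brush's.
- tray: grey open cleaning tray, fixed on the table left or right of the grill, 270 mm (x) by 200 mm (y), 45 mm high, walls and floor 4 mm; a full-height divider at mid-length makes two compartments of about 129 x 192 mm. The one on its +x side is empty, the other holds a soap block and a tin. Origin on the table under its centre.
- tray_empty (a point): centre of the floor of the empty compartment (4 mm above the table, 67 mm from the tray's origin along its +x); axes as the tray's.
- soap: block of white soap, 55 x 85 x 30 mm, lying in the other (occupied) compartment of the tray; origin centre of its underside
- polish_tin: flat round metal tin, 76 mm across, 42 mm high, in the occupied compartment of the tray; origin centre of its underside
- stock_pot: closed steel stock pot, 200 mm across, 160 mm high over its lid knob, side grips reaching 132 mm from its axis; stands on the table to one side; origin centre of its underside
- drip_tray: the grill's shallow black drip tray, 75 x 150 x 24 mm, on the table in front of the grill; origin centre of its underside
- jar: glass preserve jar, 72 mm across, 110 mm high, left of the grill; origin centre of its underside
- food_can: food can, 74 mm across, 105 mm high, right of the grill; origin centre of its underside
- mug: white mug, 80 mm across, 90 mm high, left of the grill, behind the jar; origin centre of its underside
There are look-alikes about, which are no part of the job. What is shaped like the brush but orange or yellow is not meant.

How it is judged:
By the outcome, as a careful person would: the job done as asked, in the order asked, and still so for the second after the job is handed in, with the robot touching nothing.
It also fails if it takes over 72 s, if anything falls off the work surface, if the arm or the gripper's body presses on something with over 40 N, if the wrist force passes 120 N, or if a joint passes its speed limit or range.

### The arm

A 7-joint arm with a two-finger parallel gripper is mounted at the origin on the work surface. World frame = base frame: x ahead of the robot, y to its left, z up, the work surface at z = 0. Lengths are in m, angles in rad, forces in N, time in s.
With the tool pointing down it reaches from about 0.4 to 0.85 m from the base axis. Payload 10.4 kg.
Tool frame: the origin (TCP) lies on the mounting face of the last link; the fingertips stand r.tips_ahead ahead of it and the grasp point (between the pads) lies 164 mm ahead of it (r.tips_ahead is the distance from the TCP to the fingertips, in m); z points along the fingers, y is the line along which they close (so a half turn about z gives the same grasp; the last joint's range is limited). The gripper opens to 87 mm and grips with 3 to 60 N. Pads are 19 mm wide; open, the fingers measure 117 mm over their backs; the gripper's body (75 mm by 190 mm) begins 51 mm behind the grasp point.
Start: joints at [-1.253, 0.332, -0.065, 1.46, 0.022, 1.35, -0.088], TCP at [0.209, 0.589, 0.405] pointing down, gripper open.
Joint ranges: [-2.6, 2.6], [-0.5, 2.12], [-1.47, 1.34], [0.16, 2.42], [-1.27, 4.41], [0.06, 2.06], [-2.6, 2.6]. Speed limits (rad/s): [2.22, 2.22, 2.79, 2.79, 3.14, 3.14, 3.14].

### API

Orientations are given as a unit quaternion [x, y, z, w].
In Python, from bench import telemetry, imaging, job, r gives the robot as it stands.
- The arm moves only by the tool move_arm, never from a script. Its argument "steps" is a list of rows, each an object of numbers: "dx", "dy", "dz": the shift along the tool's x, y, z in cm; "spin": the turn about the tool's z in rad. In form: [{"dx": .., "dy": .., "dz": .., "spin": ..}, ...]. A call has 1 to 12 rows; each row shifts and turns the commanded pose from where the row before left it, along the tool's axes as they then stand; what a row does not reach is not made up. A row lasts 1/10 s, in which the tool goes at most 50 mm and 8.59 degrees, less where a joint would pass 70% of its speed; a pose out of reach is approached as far as the arm can. A call with a gripper value outside its range is refused whole. "claw" is the finger opening in cm, from 0 to 8.7, set as the call begins (left out, the last holds). The fingers move at their own pace and stop on an object; "squeeze" is the grip in N (left out, the last holds). Time passes only in rows, so rows that do not move let the fingers close. It gives the time, the measured TCP pose, the force, the opening and the grip force at its end, in the units of the state.
- telemetry.read_state(): the state, without advancing time (a new reading comes with each control period).
- imaging.camera(name): name is "scene" or "top" or "wrist"; returns a dict with "img" (384x512x3 uint8, red, green, blue), "camera_matrix" (3x3 intrinsics, pixels), "R" (3x3) and "t" (3): a world point X has camera coordinates R X + t. Camera axes: x right, y down, z forward; pixel columns grow to the right and rows downward; lengths in m; the calibration is good to about 2 mm. A picture is of the moment at which its call begins. There is no depth.
- job.close_job(): hands the job in; it is judged then, once.
The state is a dict: "time": time; "joint_positions": joint angles; "joint_vel": joint speeds; "joint_torque": joint torques, N m; "ee_pos": TCP position; "eef_rot": TCP orientation; "ft_force": force on the tool from outside, world axes, zero at the start; "torque": the same for the moment, N m; "width": finger opening in m; "grip_force": force on a finger pad.
Only numpy, scipy, OpenCV 4.12 (cv2) and the standard library are available. Lean on these libraries where they do the work, as an engineer would, in place of code of your own. Each camera call takes 0.05 s, during which the arm holds its last target. There are 200 camera calls.

## Working session

There is one attempt and no reset: what is moved stays moved. The work goes in short steps, Python scripts to look and compute and a tool call to move; the robot and the scene stay as the last step left them, time stands still between calls to the robot, and variables do not carry over. Pictures are saved under pics/ and viewed, at most 10 in all, crops included, and the job is handed in when it is done.

Besides the shell and the picture viewer there is one more tool, called after "Call:" by a JSON object that holds its "fn" and its "kwargs". move_arm: Moves the arm, as the interface text tells. Its arguments: {"type":"object","properties":{"steps":{"type":"array","items":{"type":"object","properties":{"dx":{"type":"number"},"dy":{"type":"number"},"dz":{"type":"number"},"spin":{"type":"number"}}}},"claw":{"type":"number"},"squeeze":{"type":"number"}},"required":["steps"]}

```bash
mkdir -p pics; ls; python3 - <<'E'
from bench import telemetry, imaging, job, r
import cv2, numpy as np
s=telemetry.read_state(); print({k:np.round(v,3) for k,v in s.items()}, r.tips_ahead)
ims=[]
for n in ("scene","top"):
    c=imaging.camera(n); cv2.imwrite(f"pics/{n}0.png",c["img"][:,:,::-1]); np.savez(f"pics/{n}0.npz",**c)
    print(n,c["camera_matrix"].round(1).tolist(),(-c["R"].T@c["t"]).round(3),c["R"].round(3).tolist())
E
```

```text
pics
{'time': np.float64(0.0), 'joint_positions': array([-1.253,  0.333, -0.065,  1.461,  0.022,  1.35 , -0.089]), 'joint_vel': array([-0.001,  0.   , -0.001, -0.   , -0.002, -0.001,  0.001]), 'joint_torque': array([ 1.0000e-03, -6.2326e+01,  2.5000e-02, -3.8990e+01, -6.1000e-02,
        4.0000e-02,  0.0000e+00]), 'ee_pos': array([0.209, 0.589, 0.404]), 'eef_rot': array([ 0.17 ,  0.986, -0.001, -0.   ]), 'ft_force': array([-0.054,  0.135, -0.752]), 'torque': array([-0.016,  0.005, -0.012]), 'grip_force': np.float64(0.0), 'width': np.float64(0.087)} 0.1822
scene [[464.5, 0.0, 252.9], [0.0, 464.5, 190.7], [0.0, 0.0, 1.0]] [0.99  0.141 1.464] [[-0.289, 0.957, 0.009], [0.907, 0.277, -0.318], [-0.307, -0.084, -0.948]]
top [[360.4, 0.0, 255.7], [0.0, 360.4, 197.7], [0.0, 0.0, 1.0]] [0.328 0.007 1.229] [[0.015, -1.0, 0.017], [-0.981, -0.018, -0.193], [0.193, -0.014, -0.981]]
```

View pics/scene0.png

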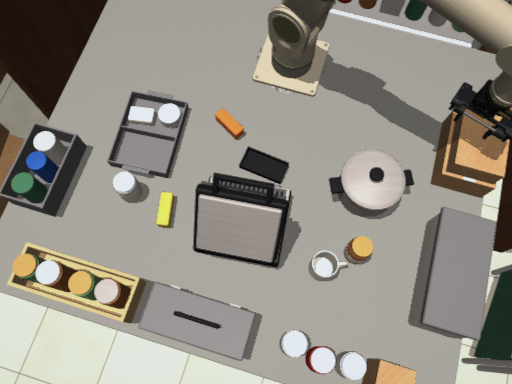

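View pics/top0.png

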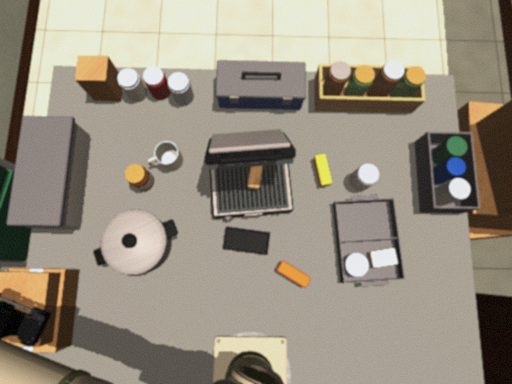

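The top view shows the wooden brush on the plate at about (256,177). The look-alikes are orange at (293,273) and yellow at (323,170). The tray is on the right, with its empty (+x) compartment at about (366,222). Next I'll take a close crop to check the choice.

```bash
python3 - <<'E'
import cv2
im=cv2.imread("pics/top0.png")
a=cv2.resize(im[125:225,195:305],None,fx=5,fy=5,interpolation=cv2.INTER_CUBIC)
b=cv2.resize(im[190:295,320:415],None,fx=3,fy=3,interpolation=cv2.INTER_CUBIC)
b=cv2.copyMakeBorder(b,0,a.shape[0]-b.shape[0],0,800-a.shape[1]-b.shape[1] if 800-a.shape[1]-b.shape[1]>0 else 0,cv2.BORDER_CONSTANT)
cv2.imwrite("pics/crop0.png",cv2.hconcat([a,b])[:, :800])
E
```

```text
(no output)
```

View pics/crop0.png

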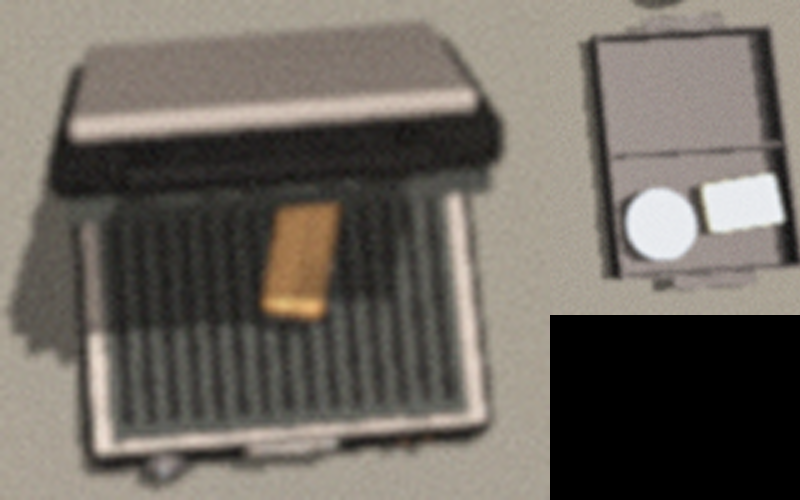

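The crop confirms it: the brown wooden brush has its front end at about crop (295,305) and runs back under the lid. The plate's front edge is at crop (115,440)–(460,412). The tray's empty compartment is its upper half.

```bash
cat > h.py <<'E'
import numpy as np, cv2
def ray(c,u,v):
    C=-c["R"].T@c["t"]; d=c["R"].T@np.linalg.solve(c["camera_matrix"],[u,v,1.]); return C,d
def onz(c,u,v,z):
    C,d=ray(c,u,v); return C+d*(z-C[2])/d[2]
def proj(c,X):
    p=c["camera_matrix"]@(c["R"]@np.asarray(X)+c["t"]); return p[:2]/p[2]
E
python3 - <<'E'
from h import *
c=dict(np.load("pics/top0.npz"))
A=lambda u,v,z:onz(c,195+u/5-.4,125+v/5-.4,z)[:3].round(3)
B=lambda u,v,z:onz(c,320+(u-550)/3-.3,190+v/3-.3,z)[:3].round(3)
print("brush top front",A(263,297,.115),A(328,300,.115),"back vis",A(278,205,.115),A(340,205,.115))
print("plate rim fl,fr",A(92,455,.07),A(490,422,.07),"ribs",A(115,440,.07),A(460,412,.07),"left back",A(82,222,.07),A(465,195,.07))
print("base front bottom",A(88,470,0.03),A(490,432,.03))
print("tray top corners", B(590,38,.045),B(770,28,.045),B(608,277,.045),B(797,268,.045))
print("divider",B(615,157,.045),B(783,143,.045))
# lid front lower edge
print("lid lower edge z.276",A(55,190,.276),A(500,155,.276))
E
```

```text
brush top front [0.591 0.019 0.115] [ 0.59  -0.022  0.115] back vis [0.652 0.011 0.115] [ 0.653 -0.029  0.115]
plate rim fl,fr [0.495 0.128 0.07 ] [ 0.521 -0.13   0.07 ] ribs [0.505 0.114 0.07 ] [ 0.527 -0.111  0.07 ] left back [0.651 0.141 0.07 ] [ 0.675 -0.114  0.07 ]
base front bottom [0.49  0.135 0.03 ] [ 0.521 -0.135  0.03 ]
tray top corners [ 0.55  -0.269  0.045] [ 0.565 -0.472  0.045] [ 0.29  -0.282  0.045] [ 0.302 -0.486  0.045]
divider [ 0.418 -0.293  0.045] [ 0.437 -0.479  0.045]
lid lower edge z.276 [0.611 0.133 0.276] [ 0.636 -0.112  0.276]
```

```bash
python3 - <<'E'
from h import *
t=dict(np.load("pics/top0.npz")); s=dict(np.load("pics/scene0.npz"))
g=np.array([.630,.012]); y=.095
def W(x,yy,z): return np.array([g[0]+x*np.cos(y)-yy*np.sin(y),g[1]+x*np.sin(y)+yy*np.cos(y),z])
def L(f,yy,h,a): # f forward, h above hinge when shut
    return W(.112-(f*np.cos(a)-h*np.sin(a)),yy,.09+f*np.sin(a)+h*np.cos(a))
P={"plateFL":W(-.1145,.1175,.07),"plateFR":W(-.1145,-.1175,.07),"baseFL":W(-.125,.135,.0),"baseBL":W(.125,.135,0),"baseBR":W(.125,-.135,0)}
for a in (1.0,):
  for n,f,w,h in (("lowedgeL",.232,.125,-.017),("lowedgeR",.232,-.125,-.017),("topedgeL",.232,.125,.04),("topedgeR",.232,-.125,.04),("topbackL",0,.125,.04),("hanL",.28,.08,.02),("hanR",.28,-.08,.02)):
    P[n]=L(f,w,h,a)
for n,X in P.items(): print(n,X.round(3),"top",proj(t,X).round(1),"crop",((proj(t,X)-[195,125]+.4)*5).round(),"scene",proj(s,X).round(1))
a=cv2.imread("pics/scene0.png")[155:275,175:305]; a=cv2.resize(a,None,fx=4,fy=4,interpolation=cv2.INTER_CUBIC)
cv2.imwrite("pics/crop1.png",cv2.convertScaleAbs(a,alpha=2.,beta=20))
E
```

```text
plateFL [0.505 0.118 0.07 ] top [216.2 212.5] crop [108. 440.] scene [286.4 189.7]
plateFR [ 0.527 -0.116  0.07 ] top [288.2 207.1] crop [468. 412.] scene [214.1 175.8]
baseFL [0.493 0.135 0.   ] top [213.2 219. ] crop [ 93. 472.] scene [290.5 194.5]
baseBL [0.742 0.158 0.   ] top [209.2 149.6] crop [ 73. 125.] scene [276.9 268.5]
baseBR [ 0.767 -0.111  0.   ] top [284.5 144.3] crop [450.  99.] scene [193.4 251.6]
lowedgeL [0.591 0.134 0.276] top [204.8 169.8] crop [ 51. 226.] scene [289.4 195.7]
lowedgeR [ 0.614 -0.115  0.276] top [295.7 163.3] crop [505. 193.] scene [198.9 178.2]
topedgeL [0.638 0.138 0.307] top [202.5 149.5] crop [ 39. 124.] scene [287.2 209.3]
topedgeR [ 0.662 -0.111  0.307] top [295.3 142.9] crop [504.  92.] scene [193.5 191. ]
topbackL [0.763 0.15  0.112] top [208.1 132.3] crop [68. 39.] scene [274.4 268.7]
hanL [0.6   0.09  0.336] top [219.3 160.3] crop [124. 179.] scene [273.8 187.1]
hanR [ 0.615 -0.07   0.336] top [281.2 155.9] crop [433. 157.] scene [213.  175.4]
```

View pics/crop1.png

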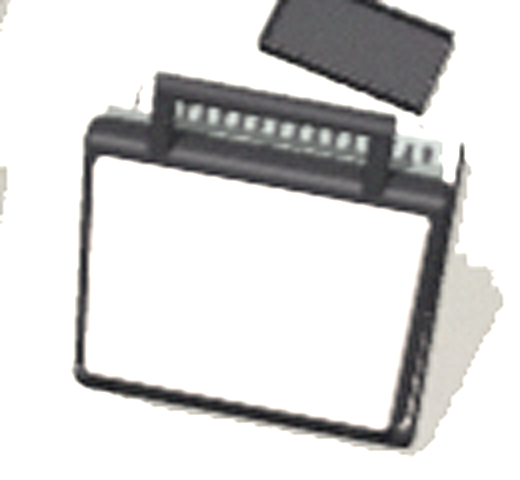

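The handle projects at scene (213.7,175)–(273.7,186), where the model puts it, so the grill is at (0.630, 0.012), yaw 0.095. The brush front is at grill x ≈ -0.042, near the lid's overhang. I'll move out over the front and look at the gripper's clearances.

Call:
{"fn": "move_arm", "kwargs": {"steps": [{"dx": -3.2,"dy": -3.1,"dz": -0.4},{"dx": -3.2,"dy": -3.1,"dz": -0.4},{"dx": -3.2,"dy": -3.1,"dz": -0.4},{"dx": -3.2,"dy": -3.1,"dz": -0.4},{"dx": -3.2,"dy": -3.1,"dz": -0.4},{"dx": -3.2,"dy": -3.1,"dz": -0.4},{"dx": -3.2,"dy": -3.1,"dz": -0.4},{"dx": -3.2,"dy": -3.1,"dz": -0.4},{"dx": -3.2,"dy": -3.1,"dz": -0.4},{"dx": -3.2,"dy": -3.1,"dz": -0.4},{"dx": -3.2,"dy": -3.1},{"dx": -3.2,"dy": -3.1}]}}

```text
$.steps[0]: bad value
```

Call:
{"fn": "move_arm", "kwargs": {"steps": [{"dx": -3.1,"dy": -3.1},{"dx": -3.1,"dy": -3.1},{"spin": -0.145},{"spin": -0.145},{"spin": -0.145},{}]}}

```text
$.steps[0]: bad value
```

Call:
{"fn": "move_arm", "kwargs": {"steps": [{"dx": -3.2,"dy": -3.1,"dz": -0.4,"spin": 0},{"dx": -3.2,"dy": -3.1,"dz": -0.4,"spin": 0},{"dx": -3.2,"dy": -3.1,"dz": -0.4,"spin": 0},{"dx": -3.2,"dy": -3.1,"dz": -0.4,"spin": 0},{"dx": -3.2,"dy": -3.1,"dz": -0.4,"spin": 0},{"dx": -3.2,"dy": -3.1,"dz": -0.4,"spin": 0},{"dx": -3.2,"dy": -3.1,"dz": -0.4,"spin": 0},{"dx": -3.2,"dy": -3.1,"dz": -0.4,"spin": 0},{"dx": -3.2,"dy": -3.1,"dz": -0.4,"spin": 0},{"dx": -3.2,"dy": -3.1,"dz": -0.4,"spin": 0}]}}

```text
time: 1.1
ee_pos: [0.4072, 0.188, 0.4448]
eef_rot: [0.17, 0.986, 0.0, -0.0]
ft_force: [1.4, -0.2, 0.3]
width: 0.0872
grip_force: 0.0
```

Call:
{"fn": "move_arm", "kwargs": {"steps": [{"dx": -3.0,"dy": -2.9,"dz": 0,"spin": 0},{"dx": -3.0,"dy": -2.9,"dz": 0,"spin": 0},{"dx": -3.0,"dy": -2.9,"dz": 0,"spin": 0},{"dx": -3.0,"dy": -2.9,"dz": 0,"spin": 0},{"dx": -3.0,"dy": -2.9,"dz": 0,"spin": 0},{"dx": 0,"dy": 0,"dz": 0,"spin": -0.145},{"dx": 0,"dy": 0,"dz": 0,"spin": -0.145},{"dx": 0,"dy": 0,"dz": 0,"spin": -0.145},{"dx": 0,"dy": 0,"dz": 0,"spin": 0}]}}

```text
time: 2.0
ee_pos: [0.4997, 0.0031, 0.4444]
eef_rot: [-0.048, 0.999, -0.0, -0.0]
ft_force: [-0.7, 0.1, 0.5]
width: 0.0868
grip_force: 0.0
```

```bash
python3 - <<'E'
from bench import telemetry, imaging
from h import *
from scipy.spatial.transform import Rotation as Ro
s=telemetry.read_state(); print(np.round(s["ee_pos"],3),s["eef_rot"],np.round(s["joint_positions"],2))
R=Ro.from_quat(s["eef_rot"]).as_matrix(); print(R.round(2))
ims=[]
for n in("top","scene","wrist"):
    c=imaging.camera(n); np.savez(f"pics/{n}1.npz",**c); ims.append(c["img"][:,:,::-1])
    print(n,"cam in tool",(R.T@(-c["R"].T@c["t"]-s["ee_pos"])).round(3),"view dir in tool",(R.T@c["R"][2]).round(2))
a=cv2.resize(ims[2],(400,300)); b=ims[0][70:370,130:430]; d=ims[1][0:290,100:500]
cv2.imwrite("pics/v1.png",cv2.vconcat([cv2.hconcat([a,cv2.resize(b,(300,300))]),cv2.hconcat([cv2.resize(d,(400,290)),np.zeros((290,300,3),np.uint8)])]))
E
```

```text
[0.5   0.003 0.444] [-4.82355408e-02  9.98835947e-01 -8.18691161e-06 -2.89073191e-04] [-0.61  0.02  0.53  1.75 -0.01  1.38  1.58]
[[-1.  -0.1 -0. ]
 [-0.1  1.  -0. ]
 [ 0.   0.  -1. ]]
top cam in tool [ 0.171  0.02  -0.785] view dir in tool [-0.19 -0.03  0.98]
scene cam in tool [-0.501  0.09  -1.02 ] view dir in tool [ 0.31 -0.05  0.95]
wrist cam in tool [0.083 0.002 0.019] view dir in tool [-0.3  -0.    0.95]
```

View pics/v1.png

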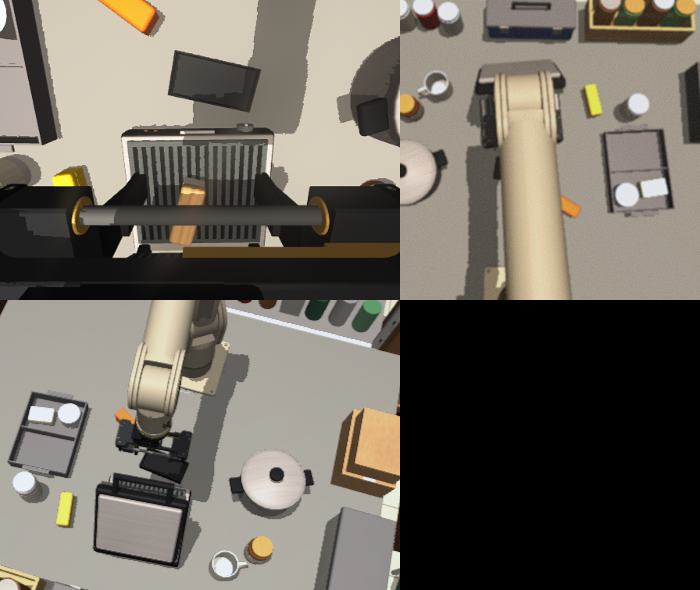

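The wrist camera sits on the robot's side, and the wrist link is thick. With the tool straight down, the link would meet the handle before the pads reach the brush. I'll check the numbers and what `r` offers.

View pics/link.png

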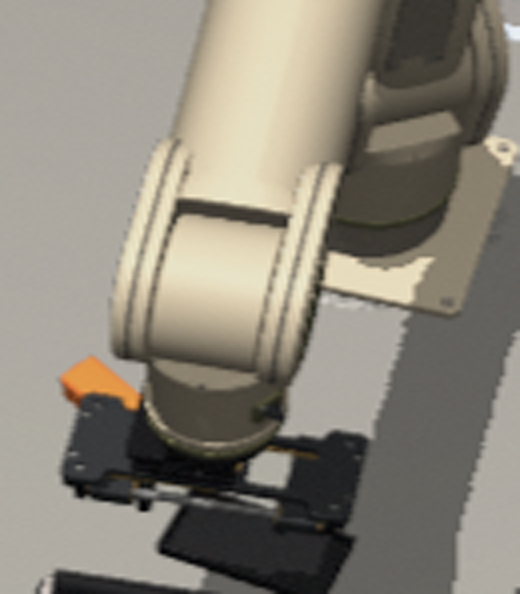

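Straight down, the flange (about 43 mm radius) would touch the handle about 25 mm short. Before going in, I'll test high and clear of everything how the arm behaves at the edge of its reach.

Call:
{"fn": "move_arm", "kwargs": {"steps": [{"dx": 0,"dy": 0,"dz": -4,"spin": 0},{"dx": 0,"dy": 0,"dz": -4,"spin": 0},{"dx": 0,"dy": 0,"dz": -4,"spin": 0},{"dx": 0,"dy": 0,"dz": -4,"spin": 0},{"dx": -4.5,"dy": 0,"dz": 0,"spin": 0},{"dx": -4.5,"dy": 0,"dz": 0,"spin": 0},{"dx": -4.5,"dy": 0,"dz": 0,"spin": 0},{"dx": -4.5,"dy": 0,"dz": 0,"spin": 0},{"dx": -4.5,"dy": 0,"dz": 0,"spin": 0},{"dx": -4.5,"dy": 0,"dz": 0,"spin": 0},{"dx": -4.5,"dy": 0,"dz": 0,"spin": 0},{"dx": -4.5,"dy": 0,"dz": 0,"spin": 0}]}}

```text
time: 3.35
ee_pos: [0.7826, 0.0255, 0.6016]
eef_rot: [-0.037, 0.999, 0.009, 0.008]
ft_force: [0.1, -1.9, -0.9]
width: 0.0873
grip_force: 0.0
```

Call:
{"fn": "move_arm", "kwargs": {"steps": [{"dx": -3,"dy": 0,"dz": 0,"spin": 0},{"dx": -3,"dy": 0,"dz": 0,"spin": 0},{"dx": -3,"dy": 0,"dz": 0,"spin": 0},{"dx": -3,"dy": 0,"dz": 0,"spin": 0}]}}

```text
time: 3.75
ee_pos: [0.7968, 0.0159, 0.5926]
eef_rot: [-0.024, 1.0, 0.009, 0.017]
ft_force: [0.2, -0.6, -0.1]
width: 0.0871
grip_force: 0.0
```

Call:
{"fn": "move_arm", "kwargs": {"steps": [{"dx": -5,"dy": 0,"dz": 0,"spin": 0},{"dx": -5,"dy": 0,"dz": 0,"spin": 0},{"dx": -5,"dy": 0,"dz": 0,"spin": 0},{"dx": -5,"dy": 0,"dz": 0,"spin": 0},{"dx": -5,"dy": 0,"dz": 0,"spin": 0},{"dx": -5,"dy": 0,"dz": 0,"spin": 0},{"dx": -5,"dy": 0,"dz": 0,"spin": 0},{"dx": -5,"dy": 0,"dz": 0,"spin": 0}]}}

```text
time: 4.55
ee_pos: [0.8121, 0.0275, 0.5528]
eef_rot: [-0.027, 1.0, 0.006, -0.007]
ft_force: [-0.1, 0.3, -0.7]
width: 0.0872
grip_force: 0.0
```

Call:
{"fn": "move_arm", "kwargs": {"steps": [{"dx": 4,"dy": 0,"dz": 0,"spin": 0},{"dx": 4,"dy": 0,"dz": 0,"spin": 0},{"dx": 4,"dy": 0,"dz": 0,"spin": 0},{"dx": 4,"dy": 0,"dz": 0,"spin": 0}]}}

```text
time: 4.95
ee_pos: [0.7027, 0.0234, 0.5651]
eef_rot: [-0.021, 1.0, 0.006, 0.007]
ft_force: [0.6, 0.4, 3.4]
width: 0.0872
grip_force: 0.0
```

```bash
python3 - <<'E'
from bench import telemetry
import numpy as np
from scipy.spatial.transform import Rotation as Ro
s=telemetry.read_state(); print(s["time"],np.round(s["ee_pos"],3),np.round(s["joint_positions"],2)); print(Ro.from_quat(s["eef_rot"]).as_matrix().round(3))
E
```

```text
4.95 [0.703 0.023 0.565] [-0.66  0.77  1.32  0.94 -0.79  1.85  1.9 ]
[[-0.999 -0.043  0.013]
 [-0.042  0.999  0.012]
 [-0.014  0.011 -1.   ]]
```

```bash
python3 - <<'E'
from h import *
from scipy.spatial.transform import Rotation as Ro
w=dict(np.load("pics/wrist1.npz")); K=w["camera_matrix"]; print(K.round(1).tolist())
R=Ro.from_quat([-4.82355408e-02,9.98835947e-01,-8.2e-06,-2.9e-04]).as_matrix(); p=np.array([.4997,.0031,.4444])
def pt(X): return proj(w,R@np.array(X)+p).round(0)
for x in(.0375,.0):
  for z in (.113,.09,.07,.05,.04): print(x,z,"y.0625",pt([x,.0625,z]),"y.095",pt([x,.095,z]))
for z in (.164,.182): print("tip",z,pt([0.0095,.0435,z]),pt([0.0095,.0585,z]))
a=w["img"][200:384]; cv2.imwrite("pics/wr.png",cv2.resize(cv2.convertScaleAbs(a,alpha=2.2,beta=25)[:,:,::-1],(780,280)))
E
```

```text
[[283.9, 0.0, 256.3], [0.0, 283.9, 188.6], [0.0, 0.0, 1.0]]
0.0375 0.113 y.0625 [425. 231.] y.095 [515. 230.]
0.0375 0.09 y.0625 [470. 266.] y.095 [585. 266.]
0.0375 0.07 y.0625 [536. 317.] y.095 [686. 317.]
0.0375 0.05 y.0625 [661. 414.] y.095 [877. 414.]
0.0375 0.04 y.0625 [777. 504.] y.095 [1056.  504.]
0.0 0.113 y.0625 [409. 315.] y.095 [490. 315.]
0.0 0.09 y.0625 [445. 367.] y.095 [545. 367.]
0.0 0.07 y.0625 [494. 437.] y.095 [621. 436.]
0.0 0.05 y.0625 [578. 555.] y.095 [750. 555.]
0.0 0.04 y.0625 [647. 653.] y.095 [855. 653.]
tip 0.164 [331. 236.] [358. 236.]
tip 0.182 [324. 223.] [348. 223.]
```

View pics/wr.png

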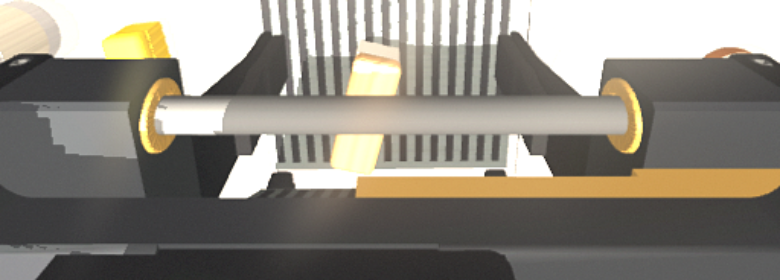

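The wrist crop shows the gripper's end blocks are flat, about 23 mm deep (tool z 0.09–0.113). Turned 90°, the forward finger and its end block fit under the lid with the flange still short of the handle. That finger can press on the brush's front end and draw it out. I'll back off first and turn.

Call:
{"fn": "move_arm", "kwargs": {"steps": [{"dx": 4.2,"dy": 0,"dz": 0,"spin": 0},{"dx": 4.2,"dy": 0,"dz": 0,"spin": 0},{"dx": 4.2,"dy": 0,"dz": 0,"spin": 0},{"dx": 4.2,"dy": 0,"dz": 0,"spin": 0},{"dx": 4.2,"dy": 0,"dz": 0,"spin": 0},{"dx": 0,"dy": 0,"dz": 4,"spin": 0},{"dx": 0,"dy": 0,"dz": 4,"spin": 0},{"dx": 0,"dy": 0,"dz": 0,"spin": 0.14},{"dx": 0,"dy": 0,"dz": 0,"spin": 0.14}]}}

```text
time: 5.85
ee_pos: [0.5224, 0.0179, 0.4907]
eef_rot: [0.126, 0.992, 0.008, 0.005]
ft_force: [0.4, 0.3, 0.5]
width: 0.0872
grip_force: 0.0
```

```bash
cat > st.py <<'E'
from bench import telemetry
import numpy as np
from scipy.spatial.transform import Rotation as Ro
s=telemetry.read_state(); R=Ro.from_quat(s["eef_rot"]).as_matrix()
print(round(float(s["time"]),2),"pos",np.round(s["ee_pos"],4),"q",np.round(s["joint_positions"],2),"F",np.round(s["ft_force"],1)); print(R.round(3).tolist())
def cm(d): print("tool cm",(R.T@np.array(d)*100).round(2))
def to(t): cm(np.array(t)-s["ee_pos"])
E
python3 st.py
```

```text
5.85 pos [0.5224 0.0179 0.4907] q [-1.31  0.1   1.3   1.64 -0.11  1.46  1.32] F [0.4 0.3 0.5]
[[-0.968, 0.249, 0.011], [0.25, 0.968, 0.014], [-0.007, 0.017, -1.0]]
```

Call:
{"fn": "move_arm", "kwargs": {"steps": [{"dx": 0,"dy": 0,"dz": 0,"spin": 0.136},{"dx": 0,"dy": 0,"dz": 0,"spin": 0.136},{"dx": 0,"dy": 0,"dz": 0,"spin": 0.136},{"dx": 0,"dy": 0,"dz": 0,"spin": 0.136},{"dx": 0,"dy": 0,"dz": 0,"spin": 0.136},{"dx": 0,"dy": 0,"dz": 0,"spin": 0.136},{"dx": 0,"dy": 0,"dz": 0,"spin": 0.136},{"dx": 0,"dy": 0,"dz": 0,"spin": 0.136},{"dx": 0,"dy": 0,"dz": 0,"spin": 0.136},{"dx": 0,"dy": 0,"dz": 0,"spin": 0}]}}

```text
time: 6.85
ee_pos: [0.5229, 0.0177, 0.4917]
eef_rot: [0.672, 0.741, 0.009, 0.0]
ft_force: [0.1, 0.1, 0.3]
width: 0.087
grip_force: 0.0
```

```bash
python3 -c "
from st import *
to([.46,-.0152,.49]); to([.46,-.0152,.307]);to([.546,-.007,.307])"
```

```text
6.85 pos [0.5229 0.0177 0.4917] q [-1.32  0.1   1.32  1.64 -0.12  1.47  0.1 ] F [0.1 0.1 0.3]
[[-0.097, 0.995, 0.013], [0.995, 0.097, 0.014], [0.013, 0.014, -1.0]]
tool cm [-2.67 -6.58  0.04]
tool cm [-2.9  -6.83 18.34]
tool cm [-2.92  1.8  18.46]
```

Call:
{"fn": "move_arm", "kwargs": {"steps": [{"dx": -1.6,"dy": -3.4,"dz": 0,"spin": 0},{"dx": -1.6,"dy": -3.4,"dz": 0,"spin": 0},{"dx": 0,"dy": 0,"dz": 4,"spin": 0},{"dx": 0,"dy": 0,"dz": 4,"spin": 0},{"dx": 0,"dy": 0,"dz": 4,"spin": 0},{"dx": 0,"dy": 0,"dz": 4,"spin": 0},{"dx": 0,"dy": 0,"dz": 2.2,"spin": 0},{"dx": 0,"dy": 0,"dz": 0,"spin": 0},{"dx": 0,"dy": 0,"dz": 0,"spin": 0}]}}

```text
time: 7.75
ee_pos: [0.4838, -0.0009, 0.3098]
eef_rot: [0.671, 0.741, 0.004, -0.008]
ft_force: [0.9, -0.9, 0.3]
width: 0.0874
grip_force: 0.0
```

```bash
python3 - <<'E'
from st import *
to([.5375,-.0095,.302])
from bench import imaging
from h import *
w=imaging.camera("wrist"); 
P=lambda x,y,z: proj(w,R@np.array([x,y,z])+s["ee_pos"]).round(0)
print("fronttip",P(0,.0435,.182),P(0,.0585,.182),"backtip",P(0,-.0435,.182))
print("brush front top",proj(w,[.589,-.0015,.115]).round())
cv2.imwrite("pics/w2.png",w["img"][:,:,::-1])
E
```

```text
7.75 pos [ 0.4838 -0.0009  0.3098] q [-1.23  0.22  1.28  1.99 -0.26  1.11  0.26] F [ 0.9 -0.9  0.3]
[[-0.1, 0.995, -0.006], [0.995, 0.1, 0.016], [0.017, -0.004, -1.0]]
tool cm [-1.4   5.26  0.74]
fronttip [326. 238.] [349. 238.] backtip [189. 237.]
brush front top [410. 248.]
```

View pics/w2.png

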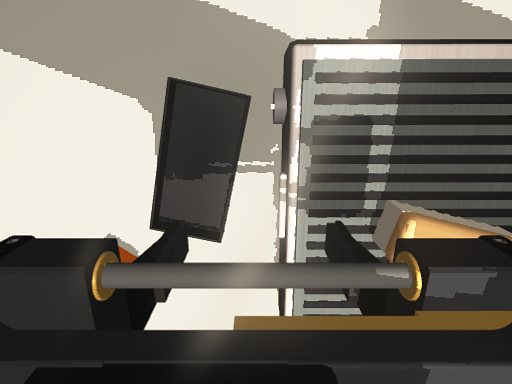

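The wrist view shows the drip tray at the left, the grill plate at the right, and the brush's front end at about (375–405, 200–250). I'll measure its front edge numerically.

```bash
python3 - <<'E'
from st import *
from bench import imaging
from h import *
w=imaging.camera("wrist"); im=w["img"]
for v in (205,213,221,229,237,243): print(v,[tuple(int(x) for x in im[v,u]) for u in range(370,426,5)])
for u,v in((393,201),(376,240),(404,213),(388,248),(408,206)): print(u,v,"z.115",onz(w,u,v,.115).round(4)[:2],"z.096",onz(w,u,v,.096).round(4)[:2])
E
```

```text
7.8 pos [ 0.4841 -0.0008  0.3104] q [-1.23  0.22  1.28  1.99 -0.26  1.11  0.26] F [ 0.4 -0.5  0.1]
[[-0.1, 0.995, -0.004], [0.995, 0.1, 0.018], [0.018, -0.002, -1.0]]
205 [(156, 157, 146), (85, 85, 79), (88, 89, 80), (115, 106, 94), (115, 106, 94), (142, 131, 117), (147, 134, 114), (143, 131, 112), (93, 90, 83), (86, 86, 78), (89, 87, 80), (88, 87, 80)]
213 [(63, 60, 58), (39, 37, 35), (61, 56, 50), (115, 105, 94), (116, 106, 95), (116, 106, 94), (115, 90, 66), (126, 92, 56), (134, 98, 58), (129, 103, 75), (148, 135, 116), (143, 131, 114)]
221 [(84, 84, 78), (87, 87, 81), (115, 106, 94), (115, 106, 94), (115, 105, 93), (108, 92, 77), (125, 92, 58), (164, 122, 74), (250, 213, 131), (221, 167, 101), (224, 168, 102), (205, 153, 93)]
229 [(40, 36, 35), (119, 109, 97), (115, 105, 94), (116, 106, 94), (116, 107, 95), (99, 72, 46), (143, 104, 64), (249, 206, 126), (255, 245, 171), (238, 190, 116), (240, 193, 119), (240, 193, 119)]
237 [(143, 141, 131), (115, 105, 94), (114, 105, 93), (115, 105, 93), (92, 67, 42), (116, 85, 55), (226, 170, 103), (255, 255, 178), (255, 255, 213), (252, 204, 125), (251, 202, 124), (251, 200, 122)]
243 [(57, 53, 51), (119, 110, 97), (115, 106, 94), (115, 104, 93), (105, 78, 49), (107, 80, 51), (38, 32, 27), (43, 37, 33), (42, 35, 30), (43, 36, 31), (43, 35, 31), (43, 35, 30)]
393 201 z.115 [0.5705 0.0314] z.096 [0.5807 0.0259]
376 240 z.115 [0.5656 0.0024] z.096 [ 0.5752 -0.0062]
404 213 z.115 [0.5798 0.0238] z.096 [0.591  0.0176]
388 248 z.115 [ 0.5752 -0.0027] z.096 [ 0.5859 -0.0119]
408 206 z.115 [0.5812 0.029 ] z.096 [0.5925 0.0232]
```

```bash
python3 - <<'E'
from bench import imaging
from h import *
w=imaging.camera("wrist")
for u,v,z in((399,237,.115),(403,229,.115),(407,221,.115),(389,237,.096),(393,229,.096),(396,221,.096),(398,213,.096),(373,239,.07),(379,221,.07),(409,216,.115)): print(u,v,z,onz(w,u,v,z).round(4)[:2])
E
python3 -c "
from st import *
to([.540,.0,.302])"
```

```text
399 237 0.115 [0.5811 0.0065]
403 229 0.115 [0.5824 0.0126]
407 221 0.115 [0.5836 0.0187]
389 237 0.096 [ 0.5849 -0.0024]
393 229 0.096 [0.5863 0.0044]
396 221 0.096 [0.587 0.011]
398 213 0.096 [0.587  0.0174]
373 239 0.07 [ 0.5861 -0.017 ]
379 221 0.07 [ 0.5875 -0.    ]
409 216 0.115 [0.584  0.0223]
7.9 pos [ 0.4842 -0.0005  0.3106] q [-1.23  0.22  1.28  1.99 -0.26  1.11  0.26] F [0.1 1.  0.2]
[[-0.1, 0.995, -0.003], [0.995, 0.1, 0.019], [0.019, -0.001, -1.0]]
tool cm [-0.53  5.56  0.84]
```

Call:
{"fn": "move_arm", "kwargs": {"steps": [{"dx": -0.7,"dy": 0,"dz": 0.4,"spin": 0},{"dx": -0.7,"dy": 0,"dz": 0.4,"spin": 0},{"dx": 0,"dy": 1.5,"dz": 0,"spin": 0},{"dx": 0,"dy": 1.5,"dz": 0,"spin": 0},{"dx": 0,"dy": 1.5,"dz": 0,"spin": 0},{"dx": 0,"dy": 0,"dz": 0,"spin": 0},{"dx": 0,"dy": 0,"dz": 0,"spin": 0}]}}

```text
time: 8.6
ee_pos: [0.5294, -0.0108, 0.3004]
eef_rot: [0.672, 0.741, 0.004, -0.008]
ft_force: [-0.1, -0.2, 0.1]
width: 0.0871
grip_force: 0.0
```

```bash
python3 -c "
from st import *
to([.543,-.0076,.302]);print(s['torque'])"
```

```text
8.6 pos [ 0.5294 -0.0108  0.3004] q [-1.01  0.39  1.14  1.88 -0.4   1.13  0.38] F [-0.1 -0.2  0.1]
[[-0.097, 0.995, -0.006], [0.995, 0.097, 0.016], [0.017, -0.005, -1.0]]
tool cm [ 0.18  1.38 -0.16]
[-0.10782743 -0.02677908  0.02113213]
```

Call:
{"fn": "move_arm", "kwargs": {"steps": [{"dx": 0.1,"dy": 0.7,"dz": -0.1,"spin": 0},{"dx": 0.1,"dy": 0.7,"dz": -0.1,"spin": 0},{"dx": 0,"dy": 0,"dz": 0,"spin": 0},{"dx": 0,"dy": 0,"dz": 0,"spin": 0}]}}

```text
time: 9.0
ee_pos: [0.5412, -0.0069, 0.3006]
eef_rot: [0.672, 0.741, 0.002, -0.011]
ft_force: [-13.4, -2.3, -6.0]
width: 0.0871
grip_force: 0.0
```

Call:
{"fn": "move_arm", "kwargs": {"steps": [{"dx": 0,"dy": 0,"dz": 0.3,"spin": 0},{"dx": 0,"dy": 0,"dz": 0.2,"spin": 0},{"dx": 0,"dy": 0,"dz": 0,"spin": 0}]}}

```text
time: 9.3
ee_pos: [0.5422, -0.0069, 0.2979]
eef_rot: [0.671, 0.741, 0.003, -0.01]
ft_force: [-19.4, 1.1, 17.3]
width: 0.0873
grip_force: 11.4
```

Call:
{"fn": "move_arm", "kwargs": {"steps": [{"dx": 0,"dy": -0.4,"dz": 0,"spin": 0},{"dx": 0,"dy": -0.4,"dz": 0,"spin": 0},{"dx": 0,"dy": 0,"dz": 0,"spin": 0}]}}

```text
time: 9.6
ee_pos: [0.5354, -0.0071, 0.2979]
eef_rot: [0.671, 0.741, 0.005, -0.008]
ft_force: [-0.8, -0.4, 2.0]
width: 0.0868
grip_force: 1.1
```

```bash
python3 - <<'E'
from st import *
from bench import imaging
from h import *
w=imaging.camera("wrist"); np.savez("pics/w3.npz",**w)
hsv=cv2.cvtColor(w["img"],cv2.COLOR_RGB2HSV)
for v in (205,213,221,229,237): print(v,[tuple(int(x) for x in w["img"][v,u]) for u in range(345,400,5)])
cv2.imwrite("pics/w3.png",w["img"][:,:,::-1])
E
```

```text
9.6 pos [ 0.5354 -0.0071  0.2979] q [-0.99  0.4   1.13  1.87 -0.42  1.13  0.39] F [-0.8 -0.4  2. ]
[[-0.098, 0.995, -0.005], [0.995, 0.099, 0.018], [0.018, -0.003, -1.0]]
205 [(152, 113, 69), (151, 111, 68), (136, 102, 67), (148, 131, 109), (149, 137, 122), (152, 138, 116), (148, 135, 118), (153, 137, 117), (146, 132, 116), (88, 78, 67), (42, 35, 30)]
213 [(227, 173, 106), (233, 183, 112), (230, 178, 109), (227, 173, 106), (208, 156, 96), (193, 144, 87), (173, 128, 76), (159, 115, 71), (146, 106, 64), (138, 110, 79), (148, 136, 119)]
221 [(235, 186, 114), (243, 201, 123), (244, 200, 124), (244, 202, 124), (242, 199, 122), (240, 194, 119), (237, 190, 115), (234, 185, 113), (231, 180, 110), (229, 175, 107), (218, 165, 101)]
229 [(35, 29, 23), (243, 202, 125), (242, 199, 124), (242, 197, 123), (240, 194, 119), (241, 196, 121), (242, 199, 124), (243, 199, 122), (243, 201, 123), (243, 201, 125), (243, 201, 124)]
237 [(42, 33, 26), (39, 31, 24), (247, 206, 127), (244, 204, 126), (245, 203, 126), (244, 202, 125), (244, 202, 125), (244, 201, 125), (243, 200, 123), (242, 196, 123), (241, 195, 120)]
```

View pics/w3.png

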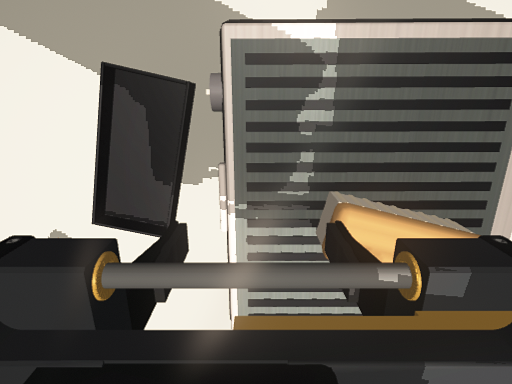

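The finger now rests on the brush's front end, whose left front corner is at (340,203). I'll press a little more and draw it back.

```bash
cat > fc.py <<'E'
from st import *
from bench import imaging
from h import *
def front():
    w=imaging.camera("wrist"); im=w["img"].astype(int)
    m=((im[:,:,0]-im[:,:,2]>45)&(im[:,:,0]>90)).astype(np.uint8); m[225:]=0; m[:130]=0
    n,l,st,ce=cv2.connectedComponentsWithStats(m)
    for i in range(1,n):
        if st[i,4]>60:
            v,u=np.where(l==i); k=np.argmin(u+v*1.0); print("comp",st[i],"top-left",u[k],v[k],onz(w,u[k],v[k],.115).round(4)[:2])
front()
E
python3 fc.py; python3 -c "
from h import *
w=dict(np.load('pics/w3.npz'));print(onz(w,340,203,.115))"
```

```text
9.65 pos [ 0.5354 -0.0071  0.2979] q [-0.99  0.4   1.13  1.87 -0.42  1.13  0.39] F [-0.7 -0.5  2.5]
[[-0.098, 0.995, -0.005], [0.995, 0.099, 0.018], [0.018, -0.004, -1.0]]
comp [ 330  202  107   23 1312] top-left 338 203 [0.5816 0.0239]
[0.58279686 0.02404525 0.115     ]
```

Call:
{"fn": "move_arm", "kwargs": {"steps": [{"dx": 0,"dy": 0,"dz": 0.1,"spin": 0},{"dx": 0,"dy": 0,"dz": 0.1,"spin": 0},{"dx": 0,"dy": 0,"dz": 0,"spin": 0}]}}

```text
time: 10.0
ee_pos: [0.5357, -0.0074, 0.2973]
eef_rot: [0.671, 0.741, 0.005, -0.009]
ft_force: [-14.5, 1.8, 27.4]
width: 0.0871
grip_force: 13.8
```

Call:
{"fn": "move_arm", "kwargs": {"steps": [{"dx": 0,"dy": -0.5,"dz": 0,"spin": 0},{"dx": 0,"dy": -0.5,"dz": 0,"spin": 0}]}}

```text
time: 10.2
ee_pos: [0.5264, -0.0078, 0.2967]
eef_rot: [0.671, 0.741, 0.006, -0.007]
ft_force: [0.2, 1.4, 3.7]
width: 0.0868
grip_force: 2.5
```

```bash
python3 fc.py
```

```text
10.2 pos [ 0.5264 -0.0078  0.2967] q [-1.02  0.38  1.14  1.9  -0.4   1.12  0.38] F [0.2 1.4 3.7]
[[-0.099, 0.995, -0.003], [0.995, 0.099, 0.018], [0.018, -0.001, -1.0]]
comp [ 335  203   92   22 1117] top-left 344 203 [0.5764 0.0239]
```

Call:
{"fn": "move_arm", "kwargs": {"steps": [{"dx": 0,"dy": 0,"dz": 0.15,"spin": 0},{"dx": 0,"dy": -0.3,"dz": 0.06,"spin": 0},{"dx": 0,"dy": -0.3,"dz": 0.06,"spin": 0},{"dx": 0,"dy": -0.3,"dz": 0.06,"spin": 0}]}}

```text
time: 10.65
ee_pos: [0.5175, -0.0084, 0.2937]
eef_rot: [0.671, 0.741, 0.006, -0.007]
ft_force: [-2.5, 2.0, 11.5]
width: 0.0868
grip_force: 6.0
```

```bash
python3 fc.py
```

```text
10.65 pos [ 0.5175 -0.0084  0.2937] q [-1.04  0.36  1.16  1.92 -0.39  1.11  0.37] F [-2.5  2.  11.5]
[[-0.099, 0.995, -0.003], [0.995, 0.099, 0.019], [0.019, -0.001, -1.0]]
comp [339 204  78  21 918] top-left 347 205 [0.5682 0.0234]
```

Works: the brush has come out about 17 mm. I'll re-place the finger deeper on its back for a firmer drag.

Call:
{"fn": "move_arm", "kwargs": {"steps": [{"dx": 0,"dy": 0,"dz": -0.7,"spin": 0},{"dx": 0,"dy": 0.9,"dz": 0,"spin": 0},{"dx": 0,"dy": 1.0,"dz": 0,"spin": 0},{"dx": 0,"dy": 0,"dz": 0,"spin": 0}]}}

```text
time: 11.1
ee_pos: [0.5368, -0.0068, 0.2991]
eef_rot: [0.671, 0.741, 0.004, -0.007]
ft_force: [-0.2, 0.1, -0.1]
width: 0.0873
grip_force: 0.0
```

Call:
{"fn": "move_arm", "kwargs": {"steps": [{"dx": 0,"dy": 0,"dz": 0.2,"spin": 0},{"dx": 0,"dy": 0,"dz": 0.2,"spin": 0},{"dx": 0,"dy": 0,"dz": 0,"spin": 0}]}}

```text
time: 11.4
ee_pos: [0.5361, -0.0079, 0.2975]
eef_rot: [0.672, 0.741, 0.005, -0.008]
ft_force: [-12.6, 2.4, 31.1]
width: 0.0874
grip_force: 15.8
```

Call:
{"fn": "move_arm", "kwargs": {"steps": [{"dx": 0,"dy": -0.5,"dz": 0.04,"spin": 0},{"dx": 0,"dy": -0.5,"dz": 0.06,"spin": 0},{"dx": 0,"dy": -0.5,"dz": 0.06,"spin": 0},{"dx": 0,"dy": -0.5,"dz": 0.06,"spin": 0}]}}

```text
time: 11.8
ee_pos: [0.5167, -0.0089, 0.2949]
eef_rot: [0.671, 0.741, 0.006, -0.007]
ft_force: [-3.2, 3.4, 15.5]
width: 0.0871
grip_force: 7.4
```

```bash
python3 fc.py
```

```text
11.8 pos [ 0.5167 -0.0089  0.2949] q [-1.05  0.36  1.16  1.92 -0.39  1.11  0.37] F [-3.2  3.4 15.5]
[[-0.099, 0.995, -0.002], [0.995, 0.099, 0.019], [0.019, 0.0, -1.0]]
comp [ 331  202   87   23 1122] top-left 339 203 [0.5632 0.0233]
```

Call:
{"fn": "move_arm", "kwargs": {"steps": [{"dx": 0,"dy": 0,"dz": -0.7,"spin": 0},{"dx": 0,"dy": 0.8,"dz": 0,"spin": 0},{"dx": 0,"dy": 0.8,"dz": 0,"spin": 0},{"dx": 0,"dy": 0,"dz": 0,"spin": 0},{"dx": 0,"dy": 0,"dz": 0.3,"spin": 0},{"dx": 0,"dy": 0,"dz": 0.25,"spin": 0}]}}

```text
time: 12.45
ee_pos: [0.5322, -0.0084, 0.297]
eef_rot: [0.672, 0.741, 0.005, -0.008]
ft_force: [-30.0, 2.2, 66.6]
width: 0.0866
grip_force: 33.3
```

Call:
{"fn": "move_arm", "kwargs": {"steps": [{"dx": 0,"dy": -0.25,"dz": 0.06,"spin": 0},{"dx": 0,"dy": -0.25,"dz": 0.06,"spin": 0}]}}

```text
time: 12.65
ee_pos: [0.529, -0.0084, 0.2968]
eef_rot: [0.672, 0.741, 0.008, -0.005]
ft_force: [-0.1, 1.4, 32.9]
width: 0.0869
grip_force: 16.3
```

```bash
python3 fc.py
```

```text
12.65 pos [ 0.529  -0.0084  0.2968] q [-1.01  0.39  1.14  1.89 -0.41  1.12  0.38] F [-0.1  1.4 32.9]
[[-0.098, 0.995, 0.003], [0.995, 0.098, 0.018], [0.018, 0.005, -1.0]]
comp [ 326  200  136   25 1781] top-left 334 201 [0.5738 0.0239]
```

Call:
{"fn": "move_arm", "kwargs": {"steps": [{"dx": 0,"dy": -0.3,"dz": 0.02,"spin": 0},{"dx": 0,"dy": -0.3,"dz": 0.02,"spin": 0},{"dx": 0,"dy": -0.3,"dz": 0.02,"spin": 0}]}}

```text
time: 13.0
ee_pos: [0.5195, -0.0088, 0.2956]
eef_rot: [0.671, 0.741, 0.007, -0.006]
ft_force: [-3.9, 3.7, 25.9]
width: 0.0866
grip_force: 12.7
```

```bash
python3 fc.py
```

```text
13.0 pos [ 0.5195 -0.0088  0.2956] q [-1.04  0.36  1.16  1.92 -0.39  1.11  0.38] F [-3.9  3.7 25.9]
[[-0.099, 0.995, 0.001], [0.995, 0.099, 0.019], [0.019, 0.003, -1.0]]
comp [ 331  201  106   24 1366] top-left 340 202 [0.5672 0.0238]
```

Call:
{"fn": "move_arm", "kwargs": {"steps": [{"dx": 0,"dy": -0.3,"dz": 0.04,"spin": 0},{"dx": 0,"dy": -0.3,"dz": 0.04,"spin": 0},{"dx": 0,"dy": -0.3,"dz": 0.04,"spin": 0}]}}

```text
time: 13.35
ee_pos: [0.509, -0.0096, 0.2926]
eef_rot: [0.671, 0.741, 0.005, -0.008]
ft_force: [-3.9, 1.6, 9.0]
width: 0.0871
grip_force: 4.9
```

```bash
python3 fc.py
```

```text
13.35 pos [ 0.509  -0.0096  0.2926] q [-1.07  0.34  1.18  1.94 -0.37  1.1   0.36] F [-3.9  1.6  9. ]
[[-0.098, 0.995, -0.004], [0.995, 0.099, 0.018], [0.019, -0.003, -1.0]]
comp [ 335  202   84   23 1075] top-left 345 203 [0.5578 0.0236]
```

Call:
{"fn": "move_arm", "kwargs": {"steps": [{"dx": 0,"dy": 0,"dz": -0.8,"spin": 0},{"dx": 0,"dy": 0.9,"dz": 0,"spin": 0},{"dx": 0,"dy": 0.9,"dz": 0,"spin": 0},{"dx": 0,"dy": 0.7,"dz": 0,"spin": 0},{"dx": 0,"dy": 0,"dz": 0,"spin": 0},{"dx": 0,"dy": -0.2,"dz": 0.2,"spin": 0},{"dx": 0,"dy": -0.3,"dz": 0.15,"spin": 0},{"dx": 0,"dy": -0.4,"dz": 0.06,"spin": 0},{"dx": 0,"dy": -0.4,"dz": 0.05,"spin": 0}]}}

```text
time: 14.3
ee_pos: [0.5215, -0.0087, 0.2966]
eef_rot: [0.671, 0.741, 0.006, -0.007]
ft_force: [-0.9, 1.8, 13.2]
width: 0.0871
grip_force: 6.8
```

```bash
python3 fc.py
```

```text
14.3 pos [ 0.5215 -0.0087  0.2966] q [-1.03  0.37  1.16  1.91 -0.4   1.12  0.38] F [-0.9  1.8 13.2]
[[-0.098, 0.995, -0.001], [0.995, 0.098, 0.018], [0.018, 0.0, -1.0]]
comp [ 328  200  126   25 1683] top-left 336 201 [0.5665 0.0239]
```

Call:
{"fn": "move_arm", "kwargs": {"steps": [{"dx": 0,"dy": -0.4,"dz": 0.07,"spin": 0},{"dx": 0,"dy": -0.4,"dz": 0.07,"spin": 0},{"dx": 0,"dy": -0.4,"dz": 0.07,"spin": 0}]}}

```text
time: 14.65
ee_pos: [0.5085, -0.0098, 0.2935]
eef_rot: [0.671, 0.741, 0.005, -0.008]
ft_force: [-0.5, 0.3, 2.9]
width: 0.0869
grip_force: 1.2
```

```bash
python3 fc.py
```

```text
14.65 pos [ 0.5085 -0.0098  0.2935] q [-1.07  0.34  1.18  1.94 -0.37  1.1   0.36] F [-0.5  0.3  2.9]
[[-0.098, 0.995, -0.005], [0.995, 0.098, 0.018], [0.018, -0.003, -1.0]]
comp [ 332  201   99   24 1300] top-left 341 202 [0.5551 0.0234]
```

Call:
{"fn": "move_arm", "kwargs": {"steps": [{"dx": 0,"dy": 0,"dz": -0.6,"spin": 0},{"dx": 0,"dy": 0,"dz": -0.6,"spin": 0},{"dx": 0,"dy": 0,"dz": 0,"spin": 0}]}}

```text
time: 15.0
ee_pos: [0.509, -0.0101, 0.3059]
eef_rot: [0.671, 0.741, 0.005, -0.008]
ft_force: [0.0, -0.5, -0.2]
width: 0.0867
grip_force: 0.0
```

```bash
python3 fc.py
```

```text
15.0 pos [ 0.509  -0.0101  0.3059] q [-1.09  0.32  1.2   1.93 -0.35  1.12  0.35] F [ 0.  -0.5 -0.2]
[[-0.098, 0.995, -0.005], [0.995, 0.098, 0.017], [0.018, -0.003, -1.0]]
comp [ 355  195  157   30 3697] top-left 361 197 [0.5719 0.0238]
```

Call:
{"fn": "move_arm", "kwargs": {"steps": [{"dx": 0,"dy": 1.0,"dz": 0,"spin": 0},{"dx": 0,"dy": 1.0,"dz": 0,"spin": 0},{"dx": 0,"dy": 0.2,"dz": 0.6,"spin": 0},{"dx": 0,"dy": 0.8,"dz": 0,"spin": 0},{"dx": 0,"dy": 0,"dz": 0,"spin": 0},{"dx": 0,"dy": 0,"dz": 0,"spin": 0}]}}

```text
time: 15.65
ee_pos: [0.5382, -0.0072, 0.2986]
eef_rot: [0.672, 0.741, 0.004, -0.008]
ft_force: [-0.2, -0.2, -0.7]
width: 0.087
grip_force: 0.0
```

```bash
python3 fc.py
```

```text
15.65 pos [ 0.5382 -0.0072  0.2986] q [-0.99  0.41  1.13  1.86 -0.43  1.14  0.39] F [-0.2 -0.2 -0.7]
[[-0.098, 0.995, -0.006], [0.995, 0.098, 0.017], [0.017, -0.005, -1.0]]
comp [ 322  199  176   26 3329] top-left 328 200 [0.578  0.0247]
```

Call:
{"fn": "move_arm", "kwargs": {"steps": [{"dx": 0,"dy": 0,"dz": 0.1,"spin": 0},{"dx": 0,"dy": -0.2,"dz": 0.1,"spin": 0},{"dx": 0,"dy": -0.4,"dz": 0.03,"spin": 0}]}}

```text
time: 16.0
ee_pos: [0.5331, -0.0075, 0.2975]
eef_rot: [0.671, 0.741, 0.006, -0.007]
ft_force: [1.1, -0.2, 7.6]
width: 0.0868
grip_force: 3.4
```

```bash
python3 fc.py
```

```text
16.0 pos [ 0.5331 -0.0075  0.2975] q [-1.    0.4   1.13  1.88 -0.42  1.13  0.39] F [ 1.1 -0.2  7.6]
[[-0.098, 0.995, -0.003], [0.995, 0.098, 0.017], [0.018, -0.001, -1.0]]
comp [ 324  200  183   25 2877] top-left 331 201 [0.5752 0.0244]
```

Call:
{"fn": "move_arm", "kwargs": {"steps": [{"dx": 0,"dy": -0.4,"dz": 0.03,"spin": 0},{"dx": 0,"dy": -0.4,"dz": 0.03,"spin": 0}]}}

```text
time: 16.25
ee_pos: [0.5248, -0.0082, 0.2967]
eef_rot: [0.671, 0.741, 0.005, -0.007]
ft_force: [0.3, 0.5, 2.8]
width: 0.0873
grip_force: 1.5
```

```bash
python3 fc.py
```

```text
16.25 pos [ 0.5248 -0.0082  0.2967] q [-1.02  0.38  1.15  1.9  -0.4   1.12  0.38] F [0.3 0.5 2.8]
[[-0.099, 0.995, -0.004], [0.995, 0.099, 0.018], [0.018, -0.002, -1.0]]
comp [ 328  200  165   25 2155] top-left 334 202 [0.5684 0.0236]
```

Call:
{"fn": "move_arm", "kwargs": {"steps": [{"dx": 0,"dy": 0,"dz": -0.6,"spin": 0},{"dx": 0,"dy": 0,"dz": -0.8,"spin": 0},{"dx": 0,"dy": 0,"dz": 0,"spin": 0}]}}

```text
time: 16.6
ee_pos: [0.5249, -0.0086, 0.3111]
eef_rot: [0.671, 0.741, 0.005, -0.007]
ft_force: [0.8, -0.1, 0.3]
width: 0.0869
grip_force: 0.0
```

```bash
python3 fc.py
```

```text
16.6 pos [ 0.5249 -0.0086  0.3111] q [-1.04  0.36  1.17  1.88 -0.38  1.15  0.36] F [ 0.8 -0.1  0.3]
[[-0.098, 0.995, -0.004], [0.995, 0.098, 0.017], [0.018, -0.003, -1.0]]
comp [ 334  193  166   32 4240] top-left 341 194 [0.5766 0.0245]
```

The brush seems to tip about its front edge when pressed hard near the end, because the pull acts on its top. A light press should slide it instead, so I'll re-place the finger deep and drag at about 3 N.

Call:
{"fn": "move_arm", "kwargs": {"steps": [{"dx": 0,"dy": 0.4,"dz": 0.5,"spin": 0},{"dx": 0,"dy": 0.4,"dz": 0.5,"spin": 0},{"dx": 0,"dy": 0.6,"dz": 0.0,"spin": 0},{"dx": 0,"dy": 0,"dz": 0,"spin": 0},{"dx": 0,"dy": 0,"dz": 0,"spin": 0}]}}

```text
time: 17.15
ee_pos: [0.5386, -0.0072, 0.2999]
eef_rot: [0.672, 0.741, 0.004, -0.008]
ft_force: [0.3, -0.4, -0.3]
width: 0.087
grip_force: 0.0
```

Call:
{"fn": "move_arm", "kwargs": {"steps": [{"dx": 0,"dy": 0,"dz": 0.15,"spin": 0},{"dx": 0,"dy": 0,"dz": 0,"spin": 0}]}}

```text
time: 17.35
ee_pos: [0.5383, -0.007, 0.2984]
eef_rot: [0.671, 0.741, 0.004, -0.008]
ft_force: [-0.2, -1.0, -0.4]
width: 0.087
grip_force: 0.0
```

Call:
{"fn": "move_arm", "kwargs": {"steps": [{"dx": 0,"dy": -0.05,"dz": 0.06,"spin": 0},{"dx": 0,"dy": -0.1,"dz": 0,"spin": 0}]}}

```text
time: 17.55
ee_pos: [0.537, -0.007, 0.298]
eef_rot: [0.671, 0.741, 0.005, -0.008]
ft_force: [-0.4, -0.0, -0.4]
width: 0.0869
grip_force: 0.2
```

Call:
{"fn": "move_arm", "kwargs": {"steps": [{"dx": 0,"dy": -0.3,"dz": 0.01,"spin": 0},{"dx": 0,"dy": -0.3,"dz": 0.01,"spin": 0}]}}

```text
time: 17.75
ee_pos: [0.5308, -0.0077, 0.2979]
eef_rot: [0.671, 0.741, 0.005, -0.008]
ft_force: [0.6, 0.5, 1.2]
width: 0.0875
grip_force: 0.6
```

Call:
{"fn": "move_arm", "kwargs": {"steps": [{"dx": 0,"dy": -0.3,"dz": 0.01,"spin": 0},{"dx": 0,"dy": -0.3,"dz": 0.01,"spin": 0}]}}

```text
time: 17.95
ee_pos: [0.5246, -0.0083, 0.2975]
eef_rot: [0.671, 0.741, 0.004, -0.008]
ft_force: [0.3, 0.7, 0.2]
width: 0.087
grip_force: 0.0
```

```bash
sed -i 's/,\.115)/,.096)/' fc.py; python3 fc.py
```

```text
17.95 pos [ 0.5246 -0.0083  0.2975] q [-1.03  0.38  1.15  1.9  -0.4   1.12  0.38] F [0.3 0.7 0.2]
[[-0.098, 0.995, -0.006], [0.995, 0.098, 0.017], [0.018, -0.004, -1.0]]
comp [ 341  200  171   25 3257] top-left 346 201 [0.582  0.0188]
```

Call:
{"fn": "move_arm", "kwargs": {"steps": [{"dx": 0,"dy": 0,"dz": -0.3,"spin": 0},{"dx": 0,"dy": 0,"dz": 0,"spin": 0}]}}

```text
time: 18.2
ee_pos: [0.5252, -0.0082, 0.301]
eef_rot: [0.671, 0.741, 0.005, -0.008]
ft_force: [-0.2, -0.2, -0.6]
width: 0.0871
grip_force: 0.0
```

```bash
python3 fc.py
```

```text
18.2 pos [ 0.5252 -0.0082  0.301 ] q [-1.03  0.37  1.15  1.89 -0.4   1.13  0.38] F [-0.2 -0.2 -0.6]
[[-0.098, 0.995, -0.005], [0.995, 0.098, 0.017], [0.018, -0.003, -1.0]]
comp [ 339  198  173   27 3550] top-left 343 200 [0.5818 0.0182]
```

Call:
{"fn": "move_arm", "kwargs": {"steps": [{"dx": 0,"dy": 0.7,"dz": 0,"spin": 0},{"dx": 0,"dy": 0.7,"dz": 0,"spin": 0},{"dx": 0,"dy": 0,"dz": 0.2,"spin": 0},{"dx": 0,"dy": -0.05,"dz": 0.15,"spin": 0},{"dx": 0,"dy": -0.1,"dz": 0.04,"spin": 0},{"dx": 0,"dy": -0.1,"dz": 0.0,"spin": 0}]}}

```text
time: 18.85
ee_pos: [0.5376, -0.0071, 0.2977]
eef_rot: [0.671, 0.741, 0.006, -0.007]
ft_force: [2.4, 0.8, 7.6]
width: 0.0867
grip_force: 3.6
```

Call:
{"fn": "move_arm", "kwargs": {"steps": [{"dx": 0,"dy": -0.15,"dz": 0.02,"spin": 0},{"dx": 0,"dy": -0.2,"dz": 0.01,"spin": 0}]}}

```text
time: 19.05
ee_pos: [0.5342, -0.0075, 0.2976]
eef_rot: [0.671, 0.741, 0.006, -0.006]
ft_force: [0.9, 1.3, 9.3]
width: 0.0867
grip_force: 4.6
```

```bash
python3 fc.py
```

```text
19.05 pos [ 0.5342 -0.0075  0.2976] q [-1.    0.4   1.13  1.88 -0.42  1.13  0.39] F [0.9 1.3 9.3]
[[-0.098, 0.995, -0.001], [0.995, 0.098, 0.017], [0.017, 0.0, -1.0]]
comp [ 320  199  185   26 3024] top-left 326 201 [0.5791 0.0181]
```

Call:
{"fn": "move_arm", "kwargs": {"steps": [{"dx": 0,"dy": -0.2,"dz": 0.02,"spin": 0},{"dx": 0,"dy": -0.2,"dz": 0.02,"spin": 0}]}}

```text
time: 19.3
ee_pos: [0.5303, -0.0078, 0.2974]
eef_rot: [0.671, 0.741, 0.006, -0.006]
ft_force: [-0.3, 1.7, 11.7]
width: 0.0871
grip_force: 5.6
```

```bash
python3 fc.py
```

```text
19.3 pos [ 0.5303 -0.0078  0.2974] q [-1.01  0.39  1.14  1.89 -0.41  1.12  0.39] F [-0.3  1.7 11.7]
[[-0.098, 0.995, -0.001], [0.995, 0.098, 0.018], [0.018, 0.001, -1.0]]
comp [ 322  199  185   26 2693] top-left 329 200 [0.5771 0.0188]
```

Call:
{"fn": "move_arm", "kwargs": {"steps": [{"dx": 0,"dy": -0.2,"dz": 0.02,"spin": 0},{"dx": 0,"dy": -0.2,"dz": 0.02,"spin": 0}]}}

```text
time: 19.55
ee_pos: [0.5263, -0.0081, 0.297]
eef_rot: [0.671, 0.741, 0.006, -0.007]
ft_force: [-1.7, 2.0, 11.6]
width: 0.0871
grip_force: 5.6
```

```bash
python3 fc.py
```

```text
19.55 pos [ 0.5263 -0.0081  0.297 ] q [-1.02  0.38  1.15  1.9  -0.41  1.12  0.38] F [-1.7  2.  11.6]
[[-0.098, 0.995, -0.002], [0.995, 0.098, 0.018], [0.018, 0.0, -1.0]]
comp [ 324  200  178   25 2333] top-left 330 201 [0.5736 0.0179]
```

Call:
{"fn": "move_arm", "kwargs": {"steps": [{"dx": 0,"dy": 0,"dz": -0.4,"spin": 0},{"dx": 0,"dy": 0,"dz": 0,"spin": 0}]}}

```text
time: 19.8
ee_pos: [0.5252, -0.0084, 0.2999]
eef_rot: [0.672, 0.741, 0.005, -0.008]
ft_force: [-0.5, -0.0, -0.5]
width: 0.0869
grip_force: 0.0
```

```bash
python3 fc.py
```

```text
19.8 pos [ 0.5252 -0.0084  0.2999] q [-1.03  0.38  1.15  1.89 -0.4   1.13  0.38] F [-0.5 -0.  -0.5]
[[-0.098, 0.995, -0.005], [0.995, 0.098, 0.017], [0.018, -0.003, -1.0]]
comp [ 338  198  174   27 3619] top-left 343 200 [0.5815 0.0183]
```

Light pressing doesn't hold it and harder pressing only tips it, so the finger needs to reach deeper. The earlier test showed that the reached pose, tilt included, carries on into the next row. I'll back out, spin square again, and rise to a joint limit in free space to see if the tool takes on a forward tilt.

Call:
{"fn": "move_arm", "kwargs": {"steps": [{"dx": 0,"dy": -2.5,"dz": -0.3,"spin": 0},{"dx": 0,"dy": -3.5,"dz": 0,"spin": 0},{"dx": 0,"dy": 0,"dz": -4,"spin": 0},{"dx": 0,"dy": 0,"dz": -4,"spin": 0},{"dx": 0,"dy": 0,"dz": -4,"spin": 0},{"dx": 0,"dy": 0,"dz": -4,"spin": 0}]}}

```text
time: 20.45
ee_pos: [0.4676, -0.0164, 0.4597]
eef_rot: [0.671, 0.742, 0.006, -0.009]
ft_force: [0.7, 0.8, -1.1]
width: 0.0872
grip_force: 0.0
```

Call:
{"fn": "move_arm", "kwargs": {"steps": [{"dx": 0,"dy": 0,"dz": 0,"spin": -0.145},{"dx": 0,"dy": 0,"dz": 0,"spin": -0.145},{"dx": 0,"dy": 0,"dz": 0,"spin": -0.145},{"dx": 0,"dy": 0,"dz": 0,"spin": -0.145},{"dx": 0,"dy": 0,"dz": 0,"spin": -0.145},{"dx": 0,"dy": 0,"dz": 0,"spin": -0.145},{"dx": 0,"dy": 0,"dz": 0,"spin": -0.145},{"dx": 0,"dy": 0,"dz": 0,"spin": -0.145},{"dx": 0,"dy": 0,"dz": 0,"spin": -0.145},{"dx": 0,"dy": 0,"dz": 0,"spin": -0.145}]}}

```text
time: 21.45
ee_pos: [0.468, -0.016, 0.4577]
eef_rot: [0.008, 1.0, 0.009, -0.003]
ft_force: [0.4, 0.6, 0.3]
width: 0.0871
grip_force: 0.0
```

Call:
{"fn": "move_arm", "kwargs": {"steps": [{"dx": 0,"dy": 0,"dz": -4.5,"spin": 0},{"dx": 0,"dy": 0,"dz": -4.5,"spin": 0},{"dx": 0,"dy": 0,"dz": -4.5,"spin": 0},{"dx": 0,"dy": 0,"dz": -4.5,"spin": 0},{"dx": 0,"dy": 0,"dz": -4.5,"spin": 0},{"dx": 0,"dy": 0,"dz": -4.5,"spin": 0},{"dx": 0,"dy": 0,"dz": -4.5,"spin": 0},{"dx": 0,"dy": 0,"dz": -4.5,"spin": 0},{"dx": 0,"dy": 0,"dz": -4.5,"spin": 0},{"dx": 0,"dy": 0,"dz": -4.5,"spin": 0}]}}

```text
time: 22.45
ee_pos: [0.457, -0.0239, 0.7834]
eef_rot: [0.014, 1.0, 0.01, 0.019]
ft_force: [-0.1, 0.2, -0.8]
width: 0.0868
grip_force: 0.0
```

```bash
python3 st.py
```

```text
22.45 pos [ 0.457  -0.0239  0.7834] q [-1.13  0.04  1.17  1.03 -0.07  2.06  1.56] F [-0.1  0.2 -0.8]
[[-0.999, 0.028, 0.039], [0.029, 0.999, 0.019], [-0.038, 0.02, -0.999]]
```

Joint 6 is at its limit and the tool is tilting forward (0.039). I'll keep going.

Call:
{"fn": "move_arm", "kwargs": {"steps": [{"dx": 0,"dy": 0,"dz": -5,"spin": 0},{"dx": 0,"dy": 0,"dz": -5,"spin": 0},{"dx": 0,"dy": 0,"dz": -5,"spin": 0},{"dx": 0,"dy": 0,"dz": -5,"spin": 0},{"dx": 0,"dy": 0,"dz": -5,"spin": 0},{"dx": 0,"dy": 0,"dz": -5,"spin": 0}]}}

```text
time: 23.05
ee_pos: [0.4177, -0.0296, 0.8448]
eef_rot: [0.013, 0.996, 0.016, 0.091]
ft_force: [0.1, -0.5, -0.1]
width: 0.0871
grip_force: 0.0
```

```bash
python3 st.py
```

```text
23.05 pos [ 0.4177 -0.0296  0.8448] q [-0.19 -0.    0.16  0.9  -0.03  2.06  1.5 ] F [ 0.1 -0.5 -0.1]
[[-0.983, 0.023, 0.182], [0.029, 0.999, 0.03], [-0.182, 0.034, -0.983]]
```

Call:
{"fn": "move_arm", "kwargs": {"steps": [{"dx": -3.5,"dy": 0,"dz": -3.5,"spin": 0},{"dx": -3.5,"dy": 0,"dz": -3.5,"spin": 0},{"dx": -3.5,"dy": 0,"dz": -3.5,"spin": 0},{"dx": -3.5,"dy": 0,"dz": -3.5,"spin": 0},{"dx": -3.5,"dy": 0,"dz": -3.5,"spin": 0},{"dx": -3.5,"dy": 0,"dz": -3.5,"spin": 0}]}}

```text
time: 23.65
ee_pos: [0.4978, -0.037, 0.9089]
eef_rot: [0.015, 0.982, 0.018, 0.189]
ft_force: [1.0, -0.1, 0.5]
width: 0.0871
grip_force: 0.0
```

```bash
python3 st.py
```

```text
23.65 pos [ 0.4978 -0.037   0.9089] q [-0.19  0.27  0.38  0.44 -0.21  2.06  1.56] F [ 1.  -0.1  0.5]
[[-0.928, 0.023, 0.373], [0.036, 0.999, 0.029], [-0.371, 0.041, -0.928]]
```

The forward tilt is now 0.38 rad and it stays, so the fingers can slide in under the lid. I'll compute the approach.

```bash
python3 -c "
from st import *
to([.50,-.014,.62]); to([.505,-.014,.37])"
```

```text
23.65 pos [ 0.4978 -0.037   0.9089] q [-0.19  0.27  0.38  0.44 -0.21  2.06  1.56] F [ 1.  -0.1  0.5]
[[-0.928, 0.023, 0.373], [0.036, 0.999, 0.029], [-0.371, 0.041, -0.928]]
tool cm [10.61  1.13 26.95]
tool cm [19.43  0.12 50.32]
```

Call:
{"fn": "move_arm", "kwargs": {"steps": [{"dx": 1.6,"dy": 0.1,"dz": 4.2,"spin": 0},{"dx": 1.6,"dy": 0.1,"dz": 4.2,"spin": 0},{"dx": 1.6,"dy": 0.1,"dz": 4.2,"spin": 0},{"dx": 1.6,"dy": 0,"dz": 4.2,"spin": 0},{"dx": 1.6,"dy": 0,"dz": 4.2,"spin": 0},{"dx": 1.6,"dy": 0,"dz": 4.2,"spin": 0},{"dx": 1.6,"dy": 0,"dz": 4.2,"spin": 0},{"dx": 1.6,"dy": 0,"dz": 4.2,"spin": 0},{"dx": 1.6,"dy": 0,"dz": 4.2,"spin": 0},{"dx": 1.6,"dy": 0,"dz": 4.2,"spin": 0}]}}

```text
time: 24.65
ee_pos: [0.5052, -0.0165, 0.4828]
eef_rot: [0.017, 0.981, 0.019, 0.19]
ft_force: [1.2, 0.5, 1.0]
width: 0.0869
grip_force: 0.0
```

```bash
python3 -c "
from st import *
to([.505,-.014,.37])"
```

```text
24.65 pos [ 0.5052 -0.0165  0.4828] q [-0.38 -0.13  0.3   1.82  0.04  1.06  1.45] F [1.2 0.5 1. ]
[[-0.927, 0.027, 0.373], [0.041, 0.999, 0.031], [-0.372, 0.044, -0.927]]
tool cm [ 4.22 -0.25 10.46]
```

Call:
{"fn": "move_arm", "kwargs": {"steps": [{"dx": 1.4,"dy": 0,"dz": 3.5,"spin": 0},{"dx": 1.4,"dy": 0,"dz": 3.5,"spin": 0},{"dx": 1.4,"dy": 0,"dz": 3.5,"spin": 0},{"dx": 0,"dy": 0,"dz": 0,"spin": 0.09},{"dx": 0,"dy": 0,"dz": 0,"spin": 0}]}}

```text
time: 25.15
ee_pos: [0.5056, -0.0116, 0.3706]
eef_rot: [0.062, 0.98, 0.027, 0.188]
ft_force: [-0.9, -0.9, -0.3]
width: 0.0873
grip_force: 0.0
```

```bash
python3 - <<'E'
from st import *
from bench import imaging
from h import *
w=imaging.camera("wrist"); im=w["img"].astype(int)
m=((im[:,:,0]-im[:,:,2]>45)&(im[:,:,0]>90)).astype(np.uint8); 
n,l,st,ce=cv2.connectedComponentsWithStats(m)
for i in range(1,n):
    if st[i,4]>250: print(st[i],ce[i].round(),onz(w,*ce[i],.1).round(3))
P=lambda x,y,z: proj(w,R@np.array([x,y,z])+s["ee_pos"]).round(0)
print("tips",P(0,.0435,.182),P(0,-.0435,.182),"brush fl/fr pred",proj(w,[.5818,.018,.096]),proj(w,[.577,-.0216,.096]))
to([.550,-.0105,.249])
cv2.imwrite("pics/w4.png",w["img"][:,:,::-1])
E
```

```text
25.15 pos [ 0.5056 -0.0116  0.3706] q [-0.37 -0.05  0.3   1.99  0.02  0.82  1.37] F [-0.9 -0.9 -0.3]
[[-0.922, 0.112, 0.371], [0.132, 0.991, 0.03], [-0.364, 0.077, -0.928]]
[ 236  154   57   92 3704] [264. 198.] [0.631 0.005 0.1  ]
[  32  163   90   76 3934] [ 78. 202.] [ 0.604 -0.178  0.1  ]
[ 91 252  28  49 639] [102. 276.] [ 0.723 -0.209  0.1  ]
[395 252  27  49 620] [411. 276.] [0.816 0.201 0.1  ]
[ 234  311  278   19 4314] [381. 321.] [0.948 0.18  0.1  ]
tips [323. 237.] [186. 237.] brush fl/fr pred [272.88933549 154.76984554] [230.41997389 156.14405154]
tool cm [ 0.35 -0.33 12.94]
```

View pics/w4.png

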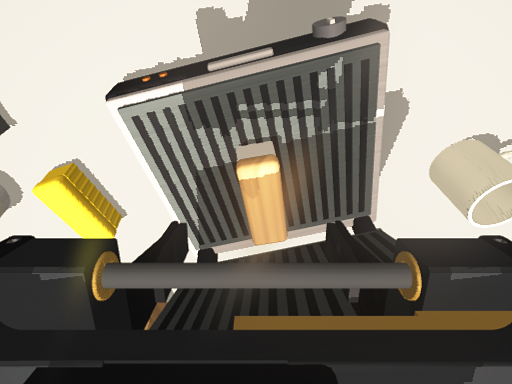

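The picture shows the whole brush, from its front at (258,158) to its rear at (270,242), between the fingers. The yellow look-alike is off at (78,202). I'll compute its pose from this view.

```bash
python3 - <<'E'
from st import *
from bench import imaging
from h import *
w=imaging.camera("wrist")
for u,v,z in ((253,244,.115),(288,240,.115),(237,158,.096),(279,156,.096),(245,210,.115),(283,210,.115),(238,178,.115),(281,178,.115)): print(u,v,z,onz(w,u,v,z).round(4)[:2])
to([.550,-.0105,.249])
E
```

```text
25.2 pos [ 0.506  -0.0116  0.3718] q [-0.37 -0.05  0.3   1.99  0.02  0.82  1.37] F [-0.2  1.2  0.3]
[[-0.921, 0.109, 0.373], [0.13, 0.991, 0.031], [-0.367, 0.077, -0.927]]
253 244 0.115 [ 0.6853 -0.014 ]
288 240 0.115 [0.6863 0.0256]
237 158 0.096 [ 0.5819 -0.016 ]
279 156 0.096 [0.5858 0.0238]
245 210 0.115 [ 0.632  -0.0159]
283 210 0.115 [0.6389 0.0222]
238 178 0.115 [ 0.5912 -0.017 ]
281 178 0.115 [0.5977 0.0223]
tool cm [ 0.46 -0.35 13.03]
```

Call:
{"fn": "move_arm", "kwargs": {"steps": [{"dx": 0,"dy": 0,"dz": 0,"spin": -0.12},{"dx": 0,"dy": 0,"dz": 0,"spin": 0}]}}

```text
time: 25.45
ee_pos: [0.5062, -0.0116, 0.3729]
eef_rot: [0.001, 0.981, 0.016, 0.191]
ft_force: [-0.4, 0.5, -0.1]
width: 0.087
grip_force: 0.0
```

```bash
python3 -c "
from st import *
T=np.array([.614,.0045,.097])-.164*R[:,2]; print(T); to(T)"
```

```text
25.45 pos [ 0.5062 -0.0116  0.3729] q [-0.38 -0.06  0.31  1.99  0.02  0.82  1.49] F [-0.4  0.5 -0.1]
[[-0.927, -0.005, 0.375], [0.008, 0.999, 0.031], [-0.375, 0.032, -0.926]]
[ 0.55247236 -0.00060316  0.24893521]
tool cm [ 0.37  0.69 13.26]
```

Call:
{"fn": "move_arm", "kwargs": {"steps": [{"dx": 0.2,"dy": 0.7,"dz": 2.6,"spin": 0},{"dx": 0.2,"dy": 0,"dz": 2.6,"spin": 0},{"dx": 0,"dy": 0,"dz": 2.6,"spin": 0},{"dx": 0,"dy": 0,"dz": 2.6,"spin": 0},{"dx": 0,"dy": 0,"dz": 1.5,"spin": 0},{"dx": 0,"dy": 0,"dz": 0,"spin": 0}]}}

```text
time: 26.05
ee_pos: [0.5466, -0.0007, 0.2589]
eef_rot: [0.003, 0.982, 0.016, 0.189]
ft_force: [0.1, -0.1, -0.3]
width: 0.0872
grip_force: 0.0
```

```bash
python3 -c "
from st import *
print('G',s['ee_pos']+.164*R[:,2]); T=np.array([.614,.0045,.097])-.164*R[:,2]; to(T)"
```

```text
26.05 pos [ 0.5466 -0.0007  0.2589] q [-0.36  0.18  0.31  2.02 -0.11  0.57  1.57] F [ 0.1 -0.1 -0.3]
[[-0.929, 0.0, 0.371], [0.013, 0.999, 0.03], [-0.371, 0.033, -0.928]]
G [0.60752115 0.00429587 0.10671591]
tool cm [-0.24 -0.01  1.14]
```

No contact so far. I'll go the last centimetre and close.

Call:
{"fn": "move_arm", "kwargs": {"steps": [{"dx": -0.1,"dy": 0,"dz": 0.6,"spin": 0},{"dx": -0.1,"dy": 0,"dz": 0.5,"spin": 0},{"dx": 0,"dy": 0,"dz": 0,"spin": 0}]}}

```text
time: 26.35
ee_pos: [0.5529, -0.0004, 0.2513]
eef_rot: [0.003, 0.982, 0.016, 0.191]
ft_force: [0.8, 0.2, 0.1]
width: 0.0873
grip_force: 0.0
```

Call:
{"fn": "move_arm", "kwargs": {"steps": [{"dx": 0,"dy": 0,"dz": 0,"spin": 0},{"dx": 0,"dy": 0,"dz": 0,"spin": 0},{"dx": 0,"dy": 0,"dz": 0,"spin": 0},{"dx": 0,"dy": 0,"dz": 0,"spin": 0},{"dx": 0,"dy": 0,"dz": 0,"spin": 0},{"dx": 0,"dy": 0,"dz": 0,"spin": 0}], "claw": 3.0, "squeeze": 25}}

```text
time: 26.95
ee_pos: [0.5526, -0.0005, 0.251]
eef_rot: [0.003, 0.982, 0.016, 0.19]
ft_force: [0.8, 0.2, -0.0]
width: 0.0468
grip_force: 0.0
```

Call:
{"fn": "move_arm", "kwargs": {"steps": [{"dx": 0,"dy": 0,"dz": 0,"spin": 0},{"dx": 0,"dy": 0,"dz": 0,"spin": 0},{"dx": 0,"dy": 0,"dz": 0,"spin": 0},{"dx": 0,"dy": 0,"dz": 0,"spin": 0}]}}

```text
time: 27.35
ee_pos: [0.5526, -0.0005, 0.2509]
eef_rot: [0.003, 0.982, 0.016, 0.19]
ft_force: [0.2, -0.3, 0.5]
width: 0.0401
grip_force: 24.9
```

```bash
python3 -c "
from st import *
cm([0,0,.006]); cm([-.16,0,0.03]); cm([0,0,.06])"
```

```text
27.35 pos [ 5.526e-01 -5.000e-04  2.509e-01] q [-0.36  0.21  0.3   2.01 -0.12  0.55  1.58] F [ 0.2 -0.3  0.5]
[[-0.928, -0.001, 0.374], [0.011, 0.999, 0.031], [-0.373, 0.033, -0.927]]
tool cm [-0.22  0.02 -0.56]
tool cm [13.72  0.11 -8.76]
tool cm [-2.24  0.2  -5.56]
```

Gripped: 40.1 mm opening at 25 N. I'll lift slightly and draw it straight out.

Call:
{"fn": "move_arm", "kwargs": {"steps": [{"dx": -0.1,"dy": 0,"dz": -0.3,"spin": 0},{"dx": 1.65,"dy": 0,"dz": -0.9,"spin": 0},{"dx": 1.65,"dy": 0,"dz": -0.9,"spin": 0},{"dx": 1.65,"dy": 0,"dz": -0.9,"spin": 0},{"dx": 1.65,"dy": 0,"dz": -0.9,"spin": 0},{"dx": 1.65,"dy": 0,"dz": -0.9,"spin": 0},{"dx": 0,"dy": 0,"dz": 0,"spin": 0}]}}

```text
time: 28.05
ee_pos: [0.4574, -0.0012, 0.265]
eef_rot: [0.003, 0.982, 0.016, 0.19]
ft_force: [-0.0, 0.8, -1.7]
width: 0.0399
grip_force: 24.9
```

```bash
python3 -c "
from st import *
from h import *
print(s['width'],s['grip_force']); t=dict(np.load('pics/top0.npz'))
for n,u,v,z in(('can',368,175,.105),('yellow',323,170,.04),('orange',293,273,.04)): print(n,onz(t,u,v,z).round(3))
cm([0,-.04,.09]); print('G',s['ee_pos']+.164*R[:,2])"
```

```text
28.05 pos [ 0.4574 -0.0012  0.265 ] q [-0.4  -0.03  0.3   2.22  0.03  0.57  1.44] F [-0.   0.8 -1.7]
[[-0.928, -0.001, 0.373], [0.012, 0.999, 0.031], [-0.373, 0.033, -0.927]]
0.03992330379971844 24.85815840009309
can [ 0.631 -0.371  0.105]
yellow [ 0.663 -0.239  0.04 ]
orange [ 0.316 -0.134  0.04 ]
tool cm [-3.4  -3.7  -8.47]
G [0.51858371 0.003966   0.11291402]
```

Call:
{"fn": "move_arm", "kwargs": {"steps": [{"dx": -1.3,"dy": 0.1,"dz": -3.2,"spin": 0},{"dx": -1.3,"dy": 0.1,"dz": -3.2,"spin": 0},{"dx": 0.4,"dy": -3.7,"dz": -0.3,"spin": 0},{"dx": 0.4,"dy": -3.7,"dz": -0.3,"spin": 0},{"dx": 0.4,"dy": -3.7,"dz": -0.3,"spin": 0},{"dx": 0.4,"dy": -3.7,"dz": -0.3,"spin": 0},{"dx": 0.4,"dy": -3.7,"dz": -0.3,"spin": 0},{"dx": 0.4,"dy": -3.7,"dz": -0.3,"spin": 0},{"dx": 0.4,"dy": -3.7,"dz": -0.3,"spin": 0},{"dx": 0.4,"dy": -3.7,"dz": -0.3,"spin": 0},{"dx": 0.4,"dy": -3.7,"dz": -0.3,"spin": 0},{"dx": 0.4,"dy": -3.7,"dz": -0.3,"spin": 0}]}}

```text
time: 29.25
ee_pos: [0.4131, -0.3582, 0.3358]
eef_rot: [0.004, 0.982, 0.013, 0.19]
ft_force: [0.5, -0.0, 0.0]
width: 0.0396
grip_force: 24.9
```

```bash
python3 - <<'E'
from st import *
from bench import imaging
from h import *
print(s['width'],s['grip_force'],'G',s['ee_pos']+.164*R[:,2])
w=imaging.camera("wrist"); np.savez("pics/w5.npz",**w)
t=imaging.camera("top"); np.savez("pics/t5.npz",**t)
# tray walls/dividers predicted in wrist view and brightness profile
im=cv2.cvtColor(w["img"],cv2.COLOR_RGB2GRAY)
hsv=cv2.cvtColor(w["img"],cv2.COLOR_RGB2HSV)
m=((w["img"][:,:,0].astype(int)-w["img"][:,:,2]>45)&(w["img"][:,:,0]>90)).astype(np.uint8)
n,l,st,ce=cv2.connectedComponentsWithStats(m)
for i in range(1,n):
    if st[i,4]>500: print(st[i],ce[i].round())
# tray in original top image: mask dark walls -> outer contour
t0=dict(np.load("pics/top0.npz")); g=cv2.cvtColor(t0["img"],cv2.COLOR_RGB2GRAY)[185:300,320:415]
d=(g<75).astype(np.uint8); c,_=cv2.findContours(d,cv2.RETR_EXTERNAL,cv2.CHAIN_APPROX_SIMPLE); c=max(c,key=cv2.contourArea)
b=cv2.boxPoints(cv2.minAreaRect(c)); print([onz(t0,u+320,v+185,.045)[:2].round(3).tolist() for u,v in b])
E
```

```text
29.25 pos [ 0.4131 -0.3582  0.3358] q [ 0.02  0.14  0.76  1.91 -0.48  0.91  2.58] F [ 0.5 -0.   0. ]
[[-0.928, 0.003, 0.372], [0.013, 1.0, 0.024], [-0.372, 0.027, -0.928]]
0.03960834067042778 24.85864323163696 G [ 0.47417192 -0.35425718  0.18360686]
[ 315  207   36   51 1090] [331. 227.]
[ 216  208   83   56 4229] [257. 236.]
[ 194  288  133   42 3537] [258. 311.]
[[0.547, -0.264], [0.549, -0.277], [0.294, -0.294], [0.292, -0.282]]
```

```bash
python3 - <<'E'
from h import *
w=dict(np.load("pics/w5.npz")); g=cv2.GaussianBlur(cv2.cvtColor(w["img"],cv2.COLOR_RGB2GRAY),(3,3),0)
for y in (-.31,-.42):
    print(y,[(round(x,3),*proj(w,[x,y,.045]).astype(int).tolist(),int(g[int(proj(w,[x,y,.045])[1]),int(proj(w,[x,y,.045])[0])])) for x in np.arange(.395,.46,.003) if 0<=proj(w,[x,y,.045])[0]<512])
    print([ (round(x,3),int(g[int(q[1]),int(q[0])])) for x in np.arange(.52,.58,.003) for q in [proj(w,[x,y,.045])] if 0<=q[0]<512 and 0<=q[1]<384])
# top view profile (original) across +x wall and divider, y=-.33,-.42
t=dict(np.load("pics/top0.npz")); g=cv2.cvtColor(t["img"],cv2.COLOR_RGB2GRAY)
for y in(-.33,-.42):
    print("top",y,[(round(x,3),int(cv2.getRectSubPix(g,(1,1),tuple(map(float,proj(t,[x,y,.045]))))[0,0])) for x in np.arange(.405,.58,.004)])
E
```

```text
-0.31 [(np.float64(0.395), 306, 42, 101), (np.float64(0.398), 306, 46, 100), (np.float64(0.401), 305, 50, 100), (np.float64(0.404), 305, 54, 99), (np.float64(0.407), 305, 58, 99), (np.float64(0.41), 304, 62, 94), (np.float64(0.413), 304, 66, 64), (np.float64(0.416), 303, 70, 64), (np.float64(0.419), 303, 74, 65), (np.float64(0.422), 303, 77, 97), (np.float64(0.425), 302, 81, 97), (np.float64(0.428), 302, 85, 97), (np.float64(0.431), 302, 88, 97), (np.float64(0.434), 301, 92, 97), (np.float64(0.437), 301, 95, 97), (np.float64(0.44), 301, 98, 97), (np.float64(0.443), 300, 102, 97), (np.float64(0.446), 300, 105, 97), (np.float64(0.449), 300, 108, 97), (np.float64(0.452), 299, 111, 97), (np.float64(0.455), 299, 114, 97), (np.float64(0.458), 299, 117, 98)]
[(np.float64(0.52), 167), (np.float64(0.523), 157), (np.float64(0.526), 94), (np.float64(0.529), 94), (np.float64(0.532), 94), (np.float64(0.535), 95), (np.float64(0.538), 95), (np.float64(0.541), 96), (np.float64(0.544), 95), (np.float64(0.547), 95), (np.float64(0.55), 95), (np.float64(0.553), 93), (np.float64(0.556), 130), (np.float64
[... 3061 characters left out ...]
 (np.float64(0.473), 147), (np.float64(0.477), 148), (np.float64(0.481), 147), (np.float64(0.485), 146), (np.float64(0.489), 146), (np.float64(0.493), 148), (np.float64(0.497), 145), (np.float64(0.501), 146), (np.float64(0.505), 148), (np.float64(0.509), 147), (np.float64(0.513), 149), (np.float64(0.517), 147), (np.float64(0.521), 148), (np.float64(0.525), 146), (np.float64(0.529), 147), (np.float64(0.533), 146), (np.float64(0.537), 145), (np.float64(0.541), 150), (np.float64(0.545), 145), (np.float64(0.549), 145), (np.float64(0.553), 132), (np.float64(0.557), 87), (np.float64(0.561), 72), (np.float64(0.565), 111), (np.float64(0.569), 139), (np.float64(0.573), 150), (np.float64(0.577), 151)]
```

```bash
python3 - <<'E'
from st import *
from h import *
w=dict(np.load("pics/w5.npz")); im=w["img"].astype(int)
for u in (235,257,280): print(u,[(v,*im[v,u].tolist()) for v in range(150,236,6)])
for u,v,z in((257,208,.181),(216,208,.181),(299,208,.181),(257,208,.2)): print(u,v,z,onz(w,u,v,z).round(4))
for z in (.155,.181,.2): print("pred front",z,proj(w,[.444,-.354,z]).round())
cm([-.011,0,0]);cm([0,0,-.1])
E
```

```text
29.35 pos [ 0.4118 -0.3593  0.3357] q [ 0.03  0.14  0.75  1.91 -0.48  0.91  2.57] F [ 0.7  0.2 -1.2]
[[-0.928, 0.007, 0.372], [0.017, 1.0, 0.023], [-0.372, 0.027, -0.928]]
235 [(150, 185, 174, 167), (156, 184, 173, 167), (162, 184, 173, 167), (168, 184, 173, 167), (174, 184, 173, 166), (180, 140, 130, 117), (186, 141, 131, 117), (192, 141, 130, 116), (198, 141, 130, 115), (204, 139, 129, 114), (210, 103, 76, 50), (216, 121, 88, 57), (222, 130, 95, 60), (228, 158, 116, 72), (234, 174, 128, 79)]
257 [(150, 184, 172, 167), (156, 185, 173, 166), (162, 184, 172, 165), (168, 184, 172, 165), (174, 183, 171, 164), (180, 140, 130, 116), (186, 141, 131, 117), (192, 141, 130, 116), (198, 141, 130, 115), (204, 140, 129, 114), (210, 115, 87, 59), (216, 130, 98, 64), (222, 132, 99, 64), (228, 154, 115, 74), (234, 171, 127, 79)]
280 [(150, 105, 98, 93), (156, 106, 98, 94), (162, 107, 99, 95), (168, 180, 169, 162), (174, 179, 169, 161), (180, 143, 132, 119), (186, 143, 131, 118), (192, 144, 132, 118), (198, 143, 131, 115), (204, 144, 131, 114), (210, 139, 108, 77), (216, 147, 113, 77), (222, 154, 118, 78), (228, 179, 134, 85), (234, 191, 143, 88)]
257 208 0.181 [ 0.4427 -0.3526  0.181 ]
216 208 0.181 [ 0.4422 -0.3735  0.181 ]
299 208 0.181 [ 0.4433 -0.331   0.181 ]
257 208 0.2 [ 0.4249 -0.3532  0.2   ]
pred front 0.155 [253. 179.]
pred front 0.181 [254. 210.]
pred front 0.2 [255. 238.]
tool cm [ 1.02 -0.01 -0.41]
tool cm [ 3.72 -0.27  9.28]
```

Call:
{"fn": "move_arm", "kwargs": {"steps": [{"dx": 1.0,"dy": 0,"dz": -0.4,"spin": 0},{"dx": 1.1,"dy": -0.1,"dz": 2.8,"spin": 0},{"dx": 1.1,"dy": -0.1,"dz": 2.8,"spin": 0},{"dx": 1.1,"dy": -0.1,"dz": 2.8,"spin": 0},{"dx": 1.1,"dy": 0,"dz": 2.8,"spin": 0},{"dx": 0,"dy": 0,"dz": 0,"spin": 0}]}}

```text
time: 29.95
ee_pos: [0.403, -0.3527, 0.2418]
eef_rot: [0.001, 0.983, 0.015, 0.185]
ft_force: [-1.3, -0.3, -1.3]
width: 0.0398
grip_force: 24.9
```

```bash
python3 -c "
from st import *
G=s['ee_pos']+.164*R[:,2]; print(s['width'],s['grip_force'],'G',G,'under',G[2]-.029,'centre x',G[0]+.0238); cm([0,0,-.02])"
```

```text
29.95 pos [ 0.403  -0.3527  0.2418] q [ 0.65  0.23  0.07  1.99 -0.44  0.7   2.6 ] F [-1.3 -0.3 -1.3]
[[-0.931, -0.003, 0.364], [0.008, 1.0, 0.029], [-0.364, 0.03, -0.931]]
0.03978914171245191 24.857795758798602 G [ 0.46279172 -0.34794343  0.08917768] under 0.06017768284249281 centre x 0.4865917190303866
tool cm [ 0.73 -0.06  1.86]
```

Call:
{"fn": "move_arm", "kwargs": {"steps": [{"dx": 0,"dy": 0,"dz": 0,"spin": 0.05},{"dx": 0.7,"dy": -0.1,"dz": 1.85,"spin": 0},{"dx": 0.7,"dy": -0.1,"dz": 1.85,"spin": 0},{"dx": 0,"dy": 0,"dz": 0,"spin": 0}]}}

```text
time: 30.35
ee_pos: [0.4047, -0.3536, 0.2041]
eef_rot: [0.025, 0.982, 0.018, 0.185]
ft_force: [-0.1, -0.3, -1.2]
width: 0.0396
grip_force: 24.9
```

```bash
python3 -c "
from st import *
G=s['ee_pos']+.164*R[:,2]; print(s['width'],s['grip_force'],'G',G,'under',G[2]-.029,'centre x',G[0]+.0238); cm([0,0,-.01])"
```

```text
30.35 pos [ 0.4047 -0.3536  0.2041] q [ 0.71  0.29  0.01  2.01 -0.47  0.62  2.58] F [-0.1 -0.3 -1.2]
[[-0.93, 0.043, 0.365], [0.057, 0.998, 0.027], [-0.363, 0.046, -0.931]]
0.03960492922521588 24.857989447555155 G [ 0.464511   -0.34917699  0.05142555] under 0.022425547216214117 centre x 0.48831099852223175
tool cm [ 0.36 -0.05  0.93]
```

Call:
{"fn": "move_arm", "kwargs": {"steps": [{"dx": 0.3,"dy": 0,"dz": 0.75,"spin": 0},{"dx": 0.2,"dy": 0,"dz": 0.5,"spin": 0},{"dx": 0.1,"dy": 0,"dz": 0.25,"spin": 0},{"dx": 0,"dy": 0,"dz": 0,"spin": 0}]}}

```text
time: 30.75
ee_pos: [0.4053, -0.3542, 0.1894]
eef_rot: [0.026, 0.982, 0.017, 0.187]
ft_force: [5.4, 0.3, -2.1]
width: 0.0399
grip_force: 24.9
```

```bash
python3 -c "
from st import *
G=s['ee_pos']+.164*R[:,2]; print('under',G[2]-.029)"
```

```text
30.75 pos [ 0.4053 -0.3542  0.1894] q [ 0.76  0.32 -0.05  2.01 -0.46  0.59  2.59] F [ 5.4  0.3 -2.1]
[[-0.928, 0.045, 0.369], [0.058, 0.998, 0.024], [-0.367, 0.044, -0.929]]
under 0.00797515140779231
```

```bash
python3 - <<'E'
from st import *
from bench import imaging
from h import *
w=imaging.camera("wrist"); im=w["img"].astype(int); np.savez("pics/w6.npz",**w)
print("width",s["width"], s["torque"])
for u in (235,257,280): print(u,[(v,*im[v,u].tolist()) for v in range(130,232,6)])
for z in (.006,.032,.05): print("pred front",z,proj(w,[.435,-.349,z]).round())
print("divider top far edge",proj(w,[.4225,-.349,.045]).round(),"near",proj(w,[.418,-.349,.045]).round(),"floor at div",proj(w,[.423,-.349,.004]).round())
E
```

```text
30.75 pos [ 0.4053 -0.3542  0.1894] q [ 0.76  0.32 -0.05  2.01 -0.46  0.59  2.59] F [ 5.4  0.3 -2.1]
[[-0.928, 0.045, 0.369], [0.058, 0.998, 0.024], [-0.367, 0.044, -0.929]]
width 0.039929035312054335 [ 0.0838272  -0.25657477  0.0314989 ]
235 [(130, 85, 80, 76), (136, 82, 78, 75), (142, 82, 76, 72), (148, 82, 75, 72), (154, 80, 75, 72), (160, 79, 73, 70), (166, 53, 49, 47), (172, 51, 48, 46), (178, 51, 47, 45), (184, 51, 48, 46), (190, 51, 47, 46), (196, 51, 48, 45), (202, 50, 45, 44), (208, 78, 72, 70), (214, 88, 62, 38), (220, 101, 73, 44), (226, 118, 85, 50)]
257 [(130, 88, 82, 78), (136, 83, 78, 74), (142, 82, 76, 73), (148, 81, 76, 73), (154, 80, 74, 71), (160, 55, 52, 49), (166, 52, 49, 47), (172, 52, 48, 47), (178, 52, 49, 46), (184, 52, 48, 46), (190, 52, 48, 45), (196, 53, 48, 46), (202, 79, 73, 68), (208, 68, 50, 33), (214, 97, 71, 43), (220, 100, 72, 44), (226, 113, 82, 50)]
280 [(130, 84, 78, 75), (136, 85, 79, 75), (142, 81, 76, 73), (148, 81, 75, 72), (154, 80, 75, 71), (160, 56, 52, 50), (166, 56, 52, 50), (172, 56, 52, 49), (178, 56, 51, 48), (184, 56, 51, 48), (190, 58, 52, 48), (196, 60, 53, 47), (202, 80, 71, 65), (208, 80, 60, 40), (214, 106, 78, 50), (220, 115, 83, 52), (226, 134, 97, 60)]
pred front 0.006 [252. 176.]
pred front 0.032 [254. 206.]
pred front 0.05 [255. 232.]
divider top far edge [253. 205.] near [253. 197.] floor at div [251. 157.]
```

Call:
{"fn": "move_arm", "kwargs": {"steps": [{"dx": 0,"dy": 0,"dz": 0,"spin": 0},{"dx": 0,"dy": 0,"dz": 0,"spin": 0}]}}

```text
time: 31.0
ee_pos: [0.4053, -0.3542, 0.1894]
eef_rot: [0.026, 0.982, 0.018, 0.187]
ft_force: [6.1, -0.1, -2.4]
width: 0.04
grip_force: 24.8
```

Call:
{"fn": "move_arm", "kwargs": {"steps": [{"dx": 0.05,"dy": 0,"dz": 0.15,"spin": 0},{"dx": 0.05,"dy": 0,"dz": 0.1,"spin": 0},{"dx": 0,"dy": 0,"dz": 0,"spin": 0}]}}

```text
time: 31.3
ee_pos: [0.4053, -0.3543, 0.1868]
eef_rot: [0.026, 0.982, 0.017, 0.188]
ft_force: [5.6, 0.3, 0.5]
width: 0.0399
grip_force: 24.9
```

Call:
{"fn": "move_arm", "kwargs": {"steps": [{"dx": 0.04,"dy": 0,"dz": 0.08,"spin": 0},{"dx": 0,"dy": 0,"dz": 0,"spin": 0}]}}

```text
time: 31.5
ee_pos: [0.4053, -0.3544, 0.186]
eef_rot: [0.026, 0.982, 0.017, 0.188]
ft_force: [5.6, -0.2, 1.4]
width: 0.0397
grip_force: 24.9
```

Call:
{"fn": "move_arm", "kwargs": {"steps": [{"dx": 0,"dy": 0,"dz": 0,"spin": 0},{"dx": 0,"dy": 0,"dz": 0,"spin": 0},{"dx": 0,"dy": 0,"dz": 0,"spin": 0},{"dx": 0,"dy": 0,"dz": 0,"spin": 0},{"dx": 0,"dy": 0,"dz": 0,"spin": 0}], "claw": 6.5}}

```text
time: 32.0
ee_pos: [0.4043, -0.3542, 0.1851]
eef_rot: [0.027, 0.982, 0.018, 0.187]
ft_force: [0.7, 0.0, -0.5]
width: 0.0635
grip_force: 0.0
```

```bash
python3 -c "
from st import *
print(s['width'],s['torque']); cm([0,0,.05])"
```

```text
32.0 pos [ 0.4043 -0.3542  0.1851] q [ 0.77  0.32 -0.06  2.02 -0.46  0.58  2.59] F [ 0.7  0.  -0.5]
[[-0.929, 0.046, 0.367], [0.059, 0.998, 0.025], [-0.366, 0.045, -0.93]]
0.06352368772923482 [-0.05112199  0.42035531 -0.01072263]
tool cm [-1.83  0.22 -4.65]
```

Call:
{"fn": "move_arm", "kwargs": {"steps": [{"dx": -0.9,"dy": 0.1,"dz": -2.3,"spin": 0},{"dx": -0.9,"dy": 0.1,"dz": -2.3,"spin": 0},{"dx": -1.5,"dy": 0.2,"dz": -3.7,"spin": 0},{"dx": -1.5,"dy": 0.2,"dz": -3.7,"spin": 0},{"dx": -1.5,"dy": 0.2,"dz": -3.7,"spin": 0},{"dx": 0,"dy": 0,"dz": 0,"spin": 0}]}}

```text
time: 32.6
ee_pos: [0.4067, -0.3546, 0.3606]
eef_rot: [0.026, 0.981, 0.015, 0.19]
ft_force: [0.4, -0.3, -0.8]
width: 0.065
grip_force: 0.0
```

```bash
python3 - <<'E'
from st import *
from bench import imaging
from h import *
for n in("wrist","top","scene"):
    w=imaging.camera(n); im=w["img"].astype(int); np.savez(f"pics/{n}7.npz",**w)
    m=((im[:,:,0]-im[:,:,2]>30)&(im[:,:,0]>im[:,:,1]*1.15)).astype(np.uint8)
    k,l,st,ce=cv2.connectedComponentsWithStats(m)
    for i in range(1,k):
        if st[i,4]>60:
            p=onz(w,*ce[i],.045)
            if .25<p[0]<.62 and -.5<p[1]<-.22:
                c,_=cv2.findContours((l==i).astype(np.uint8),0,1); b=cv2.boxPoints(cv2.minAreaRect(max(c,key=cv2.contourArea)))
                print(n,st[i],p.round(3),"corners z.049",[onz(w,*q,.049)[:2].round(3).tolist() for q in b])
E
```

```text
32.6 pos [ 0.4067 -0.3546  0.3606] q [ 0.73  0.09 -0.02  1.87 -0.33  0.92  2.4 ] F [ 0.4 -0.3 -0.8]
[[-0.926, 0.045, 0.374], [0.057, 0.998, 0.019], [-0.373, 0.039, -0.927]]
wrist [ 230   82   41   99 2033] [ 0.459 -0.35   0.045] corners z.049 [[0.425, -0.366], [0.427, -0.33], [0.541, -0.331], [0.537, -0.378]]
wrist [313 195  33  29 568] [ 0.595 -0.257  0.045] corners z.049 [[0.577, -0.281], [0.568, -0.246], [0.608, -0.232], [0.619, -0.27]]
scene [140 133  23  32 187] [ 0.478 -0.347  0.045] corners z.049 [[0.542, -0.371], [0.429, -0.368], [0.435, -0.326], [0.548, -0.33]]
```

Both views put the brush flat in the empty compartment, at x 0.43–0.545 and y −0.35, with its top near 0.049. Now for the lid: spin a quarter turn to straddle the bar, then rise.

Call:
{"fn": "move_arm", "kwargs": {"steps": [{"dx": -1.5,"dy": 0,"dz": -4,"spin": 0.1},{"dx": -1.5,"dy": 0.2,"dz": -4,"spin": 0.1},{"dx": 0,"dy": 0,"dz": 0,"spin": 0.145},{"dx": 0,"dy": 0,"dz": 0,"spin": 0.145},{"dx": 0,"dy": 0,"dz": 0,"spin": 0.145},{"dx": 0,"dy": 0,"dz": 0,"spin": 0.145},{"dx": 0,"dy": 0,"dz": 0,"spin": 0.145},{"dx": 0,"dy": 0,"dz": 0,"spin": 0.145},{"dx": 0,"dy": 0,"dz": 0,"spin": 0.145},{"dx": 0,"dy": 0,"dz": 0,"spin": 0.145},{"dx": 0,"dy": 0,"dz": 0,"spin": 0.1}], "claw": 4.5}}

```text
time: 33.85
ee_pos: [0.4042, -0.3569, 0.438]
eef_rot: [0.677, 0.712, 0.138, 0.125]
ft_force: [-0.5, 0.1, 0.1]
width: 0.0453
grip_force: 0.0
```

```bash
python3 -c "
from st import *
print(s['width']); G=np.array([.608,.010,.336]); T=G-.164*R[:,2]; print(T); to(T-.12*R[:,2]); b=np.array([-.095,.995,0]); print('spin',np.arctan2(b@R[:,1],b@R[:,0]))"
```

```text
33.85 pos [ 0.4042 -0.3569  0.438 ] q [ 0.7   0.04  0.02  1.76 -0.3   1.09  0.88] F [-0.5  0.1  0.1]
[[-0.052, 0.929, 0.365], [0.999, 0.046, 0.027], [0.008, 0.366, -0.93]]
0.04533291394068486
[0.54805877 0.0056095  0.48859021]
tool cm [ 35.49  16.88 -10.48]
spin -0.042885462871638504
```

Call:
{"fn": "move_arm", "kwargs": {"steps": [{"dx": 0,"dy": 0,"dz": -3,"spin": -0.043},{"dx": 3.2,"dy": 1.5,"dz": -0.7,"spin": 0},{"dx": 3.2,"dy": 1.5,"dz": -0.7,"spin": 0},{"dx": 3.2,"dy": 1.5,"dz": -0.7,"spin": 0},{"dx": 3.2,"dy": 1.5,"dz": -0.7,"spin": 0},{"dx": 3.2,"dy": 1.5,"dz": -0.7,"spin": 0},{"dx": 3.2,"dy": 1.5,"dz": -0.7,"spin": 0},{"dx": 3.2,"dy": 1.5,"dz": -0.7,"spin": 0},{"dx": 3.2,"dy": 1.5,"dz": -0.7,"spin": 0},{"dx": 3.2,"dy": 1.5,"dz": -0.7,"spin": 0},{"dx": 3.2,"dy": 1.5,"dz": -0.7,"spin": 0},{"dx": 0,"dy": 0,"dz": 0,"spin": 0}]}}

```text
time: 35.05
ee_pos: [0.4758, -0.022, 0.5844]
eef_rot: [0.656, 0.731, 0.136, 0.13]
ft_force: [0.5, 0.2, -0.2]
width: 0.0451
grip_force: 0.0
```

```bash
python3 - <<'E'
from st import *
from bench import imaging
from h import *
G=np.array([.608,.010,.336]); T=G-.164*R[:,2]; to(T-.12*R[:,2]); to(T)
w=imaging.camera("wrist"); np.savez("pics/w8.npz",**w); g=cv2.cvtColor(w["img"],cv2.COLOR_RGB2GRAY)
# scene cam check of the handle now: dark bar profile across predicted handle centre
s_=imaging.camera("scene"); np.savez("pics/s8.npz",**s_); gs=cv2.cvtColor(s_["img"],cv2.COLOR_RGB2GRAY)
for k in (-.06,0.,.06):
    c=G+k*np.array([-.095,.995,0]); u,v=proj(w,c); us,vs=proj(s_,c)
    print(k,"wrist px",round(u),round(v),"scene",round(us),round(vs))
    x=[c+np.array([d,0,0]) for d in np.arange(-.03,.034,.004)]
    print("  wrist",[int(g[int(q[1]),int(q[0])]) if 0<=q[0]<512 and 0<=q[1]<384 else -1 for q in [proj(w,p) for p in x]])
    print("  scene",[int(gs[int(q[1]),int(q[0])]) for q in [proj(s_,p) for p in x]])
E
```

```text
35.05 pos [ 0.4758 -0.022   0.5844] q [ 0.44 -0.16 -0.41  1.64 -0.1   1.28  0.14] F [ 0.5  0.2 -0.2]
[[-0.105, 0.924, 0.368], [0.994, 0.101, 0.028], [-0.011, 0.369, -0.93]]
tool cm [ 2.07  3.38 -0.36]
tool cm [ 2.07  3.38 11.64]
-0.06 wrist px 289 227 scene 221 177
  wrist [171, 106, 104, 100, 65, 62, 53, 51, 50, 38, 35, 32, 28, 25, 179, 167]
  scene [173, 173, 173, 173, 172, 161, 78, 43, 36, 22, 31, 28, 44, 19, 19, 22]
0.0 wrist px 292 170 scene 243 181
  wrist [56, 56, 57, 87, 34, 41, 41, 50, 58, 63, 60, 170, 195, 196, 171, 172]
  scene [86, 172, 172, 172, 173, 172, 36, 40, 37, 25, 24, 87, 96, 53, 66, 45]
0.06 wrist px 296 103 scene 266 186
  wrist [30, 56, 63, 87, 28, 33, 29, 35, 43, 48, 37, 183, 222, 198, 174, 174]
  scene [25, 26, 12, 83, 167, 124, 37, 42, 43, 31, 42, 52, 52, 50, 50, 30]
```

Call:
{"fn": "move_arm", "kwargs": {"steps": [{"dx": 1.1,"dy": 1.7,"dz": 0,"spin": 0},{"dx": 1.0,"dy": 1.7,"dz": 0,"spin": 0},{"dx": 0,"dy": 0,"dz": 2.5,"spin": 0},{"dx": 0,"dy": 0,"dz": 2.5,"spin": 0},{"dx": 0,"dy": 0,"dz": 2,"spin": 0},{"dx": 0,"dy": 0,"dz": 0,"spin": 0}]}}

```text
time: 35.75
ee_pos: [0.5303, -0.0027, 0.5273]
eef_rot: [0.66, 0.728, 0.133, 0.128]
ft_force: [-0.2, -0.1, -0.0]
width: 0.0453
grip_force: 0.0
```

```bash
python3 -c "
from st import *
G=np.array([.608,.010,.336]); T=G-.164*R[:,2]; to(T)"
```

```text
35.75 pos [ 0.5303 -0.0027  0.5273] q [ 0.41 -0.03 -0.47  1.64 -0.02  1.16  0.03] F [-0.2 -0.1 -0. ]
[[-0.096, 0.928, 0.361], [0.995, 0.093, 0.025], [-0.011, 0.362, -0.932]]
tool cm [0.72 0.4  4.27]
```

Call:
{"fn": "move_arm", "kwargs": {"steps": [{"dx": 0.4,"dy": 0.2,"dz": 1.5,"spin": 0},{"dx": 0.3,"dy": 0.2,"dz": 1.5,"spin": 0},{"dx": 0,"dy": 0,"dz": 1.2,"spin": 0},{"dx": 0,"dy": 0,"dz": 0,"spin": 0}]}}

```text
time: 36.15
ee_pos: [0.5488, 0.0075, 0.4918]
eef_rot: [0.659, 0.729, 0.134, 0.129]
ft_force: [0.2, 0.4, -0.7]
width: 0.0449
grip_force: 0.0
```

Call:
{"fn": "move_arm", "kwargs": {"steps": [{"dx": 0,"dy": 0,"dz": 0,"spin": 0},{"dx": 0,"dy": 0,"dz": 0,"spin": 0},{"dx": 0,"dy": 0,"dz": 0,"spin": 0},{"dx": 0,"dy": 0,"dz": 0,"spin": 0},{"dx": 0,"dy": 0,"dz": 0,"spin": 0},{"dx": 0,"dy": 0,"dz": 0,"spin": 0}], "claw": 1.2, "squeeze": 25}}

```text
time: 36.75
ee_pos: [0.5474, 0.0073, 0.4936]
eef_rot: [0.659, 0.729, 0.133, 0.129]
ft_force: [-15.2, -1.1, 3.7]
width: 0.0169
grip_force: 25.0
```

```bash
cat > lid.py <<'E'
from st import *
import sys
G=s["ee_pos"]+.164*R[:,2]; e=np.array([np.cos(.095),np.sin(.095),0]); H=np.array([.630,.012,.09])+.112*e
d=G-H; f=-d@e; z=d[2]; th=np.arctan2(z,f)-np.arctan2(.02,.28)
print("w",round(float(s["width"]),4),"grip",round(float(s["grip_force"]),1),"G",G.round(4),"rad",round(float(np.hypot(f,z)),4),"theta",round(float(th),3))
r0=np.hypot(f,z); a0=np.arctan2(z,f); prev=0
for dth in map(float,sys.argv[1:]):
    a=a0-dth; D=-(r0*np.cos(a)-f)*e+np.array([0,0,r0*np.sin(a)-z]); print(dth,"tool cm inc",(R.T@(D-prev)*100).round(2)); prev=D
E
python3 lid.py 0.05 0.1 0.15 0.2 0.25 0.3
```

```text
36.75 pos [0.5474 0.0073 0.4936] q [ 0.39  0.02 -0.49  1.67  0.02  1.09 -0.01] F [-15.2  -1.1   3.7]
[[-0.097, 0.927, 0.363], [0.995, 0.095, 0.024], [-0.012, 0.364, -0.931]]
w 0.0169 grip 25.0 G [0.607  0.0112 0.3408] rad 0.2848 theta 1.006
0.05 tool cm inc [ 0.01 -1.41  0.21]
0.1 tool cm inc [ 0.01 -1.4   0.28]
0.15 tool cm inc [ 0.01 -1.38  0.35]
0.2 tool cm inc [ 0.01 -1.36  0.42]
0.25 tool cm inc [ 0.01 -1.34  0.48]
0.3 tool cm inc [ 0.01 -1.31  0.55]
```

The bar is gripped (16.9 mm, 25 N) and the lid is at its open stop. I'll lower it along its arc at about 0.25 rad/s.

Call:
{"fn": "move_arm", "kwargs": {"steps": [{"dx": 0,"dy": -0.69,"dz": 0.12,"spin": 0},{"dx": 0,"dy": -0.69,"dz": 0.12,"spin": 0},{"dx": 0,"dy": -0.69,"dz": 0.13,"spin": 0},{"dx": 0,"dy": -0.69,"dz": 0.13,"spin": 0},{"dx": 0,"dy": -0.68,"dz": 0.19,"spin": 0},{"dx": 0,"dy": -0.68,"dz": 0.19,"spin": 0},{"dx": 0,"dy": -0.67,"dz": 0.19,"spin": 0},{"dx": 0,"dy": -0.67,"dz": 0.2,"spin": 0}]}}

```text
time: 37.55
ee_pos: [0.5023, 0.0026, 0.4616]
eef_rot: [0.659, 0.728, 0.135, 0.13]
ft_force: [2.0, 0.4, -1.6]
width: 0.0171
grip_force: 25.0
```

```bash
cat >> lid.py <<'E'
G0=np.array([.607,.0112,.3408])
B=lambda p:np.array([0,0,.2807*np.sin(p)])-.2807*np.cos(p)*e
D=G-G0; bar=B(1.0713)+D; f=-bar@e; p=np.arctan2(bar[2],f)
print("bar r",round(float(np.hypot(f,bar[2])),4),"lid theta",round(float(p-.0713),3),"correction to arc, tool cm",(R.T@(B(p)-bar)*100).round(2))
E
python3 lid.py
```

```text
37.55 pos [0.5023 0.0026 0.4616] q [ 0.41 -0.08 -0.48  1.82 -0.04  1.02  0.05] F [ 2.   0.4 -1.6]
[[-0.098, 0.925, 0.368], [0.995, 0.095, 0.025], [-0.012, 0.368, -0.93]]
w 0.0171 grip 25.0 G [0.5627 0.0067 0.3091] rad 0.2833 theta 0.813
bar r 0.2795 lid theta 0.804 correction to arc, tool cm [ 0.02 -0.04 -0.11]
```

Tracking is good (lid about 0.80 rad, low forces). Continuing.

Call:
{"fn": "move_arm", "kwargs": {"steps": [{"dx": 0,"dy": -0.66,"dz": 0.23,"spin": 0},{"dx": 0,"dy": -0.66,"dz": 0.24,"spin": 0},{"dx": 0,"dy": -0.65,"dz": 0.25,"spin": 0},{"dx": 0,"dy": -0.65,"dz": 0.26,"spin": 0},{"dx": 0,"dy": -0.63,"dz": 0.31,"spin": 0},{"dx": 0,"dy": -0.63,"dz": 0.32,"spin": 0},{"dx": 0,"dy": -0.62,"dz": 0.32,"spin": 0},{"dx": 0,"dy": -0.62,"dz": 0.33,"spin": 0}]}}

```text
time: 38.35
ee_pos: [0.4634, -0.0014, 0.4216]
eef_rot: [0.659, 0.729, 0.135, 0.13]
ft_force: [-0.0, 5.3, -0.4]
width: 0.0171
grip_force: 25.0
```

```bash
python3 lid.py
```

```text
38.35 pos [ 0.4634 -0.0014  0.4216] q [ 0.42 -0.16 -0.46  1.97 -0.1   0.94  0.09] F [-0.   5.3 -0.4]
[[-0.098, 0.925, 0.367], [0.995, 0.095, 0.025], [-0.012, 0.368, -0.93]]
w 0.0171 grip 25.0 G [0.5236 0.0028 0.2692] rad 0.2828 theta 0.615
bar r 0.2796 lid theta 0.604 correction to arc, tool cm [ 0.05 -0.05 -0.1 ]
```

Call:
{"fn": "move_arm", "kwargs": {"steps": [{"dx": 0.02,"dy": -0.59,"dz": 0.36,"spin": 0},{"dx": 0.02,"dy": -0.59,"dz": 0.37,"spin": 0},{"dx": 0,"dy": -0.58,"dz": 0.38,"spin": 0},{"dx": 0,"dy": -0.58,"dz": 0.39,"spin": 0},{"dx": 0,"dy": -0.55,"dz": 0.43,"spin": 0},{"dx": 0,"dy": -0.55,"dz": 0.44,"spin": 0},{"dx": 0,"dy": -0.54,"dz": 0.44,"spin": 0},{"dx": 0,"dy": -0.54,"dz": 0.45,"spin": 0},{"dx": 0,"dy": -0.51,"dz": 0.48,"spin": 0},{"dx": 0,"dy": -0.5,"dz": 0.49,"spin": 0},{"dx": 0,"dy": -0.5,"dz": 0.5,"spin": 0},{"dx": 0,"dy": -0.49,"dz": 0.5,"spin": 0}]}}

```text
time: 39.55
ee_pos: [0.4223, -0.0059, 0.3489]
eef_rot: [0.659, 0.729, 0.135, 0.13]
ft_force: [-0.5, 6.4, -0.4]
width: 0.0172
grip_force: 25.0
```

```bash
python3 lid.py
```

```text
39.55 pos [ 0.4223 -0.0059  0.3489] q [ 0.41 -0.2  -0.45  2.16 -0.13  0.79  0.13] F [-0.5  6.4 -0.4]
[[-0.098, 0.925, 0.367], [0.995, 0.095, 0.025], [-0.012, 0.368, -0.93]]
w 0.0172 grip 25.0 G [ 0.4825 -0.0017  0.1964] rad 0.281 theta 0.317
bar r 0.2789 lid theta 0.303 correction to arc, tool cm [ 0.1  -0.13 -0.12]
```

Call:
{"fn": "move_arm", "kwargs": {"steps": [{"dx": 0.03,"dy": -0.47,"dz": 0.52,"spin": 0},{"dx": 0.03,"dy": -0.46,"dz": 0.53,"spin": 0},{"dx": 0.03,"dy": -0.45,"dz": 0.54,"spin": 0},{"dx": 0.02,"dy": -0.44,"dz": 0.55,"spin": 0},{"dx": 0,"dy": -0.42,"dz": 0.57,"spin": 0},{"dx": 0,"dy": -0.4,"dz": 0.58,"spin": 0},{"dx": 0,"dy": -0.39,"dz": 0.58,"spin": 0},{"dx": 0,"dy": -0.38,"dz": 0.59,"spin": 0},{"dx": 0,"dy": -0.36,"dz": 0.61,"spin": 0},{"dx": 0,"dy": -0.34,"dz": 0.61,"spin": 0}]}}

```text
time: 40.55
ee_pos: [0.4053, -0.0075, 0.2809]
eef_rot: [0.659, 0.728, 0.135, 0.13]
ft_force: [-0.1, 2.7, -0.8]
width: 0.0171
grip_force: 25.0
```

```bash
python3 lid.py
```

```text
40.55 pos [ 0.4053 -0.0075  0.2809] q [ 0.41 -0.15 -0.47  2.28 -0.12  0.62  0.11] F [-0.1  2.7 -0.8]
[[-0.098, 0.925, 0.368], [0.995, 0.095, 0.025], [-0.012, 0.368, -0.93]]
w 0.0171 grip 25.0 G [ 0.4656 -0.0034  0.1284] rad 0.2798 theta 0.067
bar r 0.2787 lid theta 0.051 correction to arc, tool cm [ 0.11 -0.18 -0.1 ]
```

Call:
{"fn": "move_arm", "kwargs": {"steps": [{"dx": 0,"dy": -0.17,"dz": 0.31,"spin": 0},{"dx": 0,"dy": -0.17,"dz": 0.31,"spin": 0},{"dx": 0,"dy": -0.16,"dz": 0.32,"spin": 0},{"dx": 0,"dy": -0.16,"dz": 0.32,"spin": 0},{"dx": 0,"dy": 0,"dz": 0,"spin": 0}]}}

```text
time: 41.05
ee_pos: [0.4039, -0.0078, 0.2669]
eef_rot: [0.659, 0.728, 0.135, 0.13]
ft_force: [2.1, 5.0, -5.5]
width: 0.0177
grip_force: 25.0
```

Call:
{"fn": "move_arm", "kwargs": {"steps": [{"dx": 0,"dy": -0.06,"dz": 0.12,"spin": 0},{"dx": 0,"dy": -0.05,"dz": 0.1,"spin": 0},{"dx": 0,"dy": 0,"dz": 0,"spin": 0}]}}

```text
time: 41.35
ee_pos: [0.4037, -0.0078, 0.2647]
eef_rot: [0.659, 0.728, 0.135, 0.13]
ft_force: [0.3, 5.9, -3.2]
width: 0.0175
grip_force: 25.0
```

```bash
python3 lid.py; python3 -c "
from st import *
cm([0,0,-.001])"
```

```text
41.35 pos [ 0.4037 -0.0078  0.2647] q [ 0.41 -0.13 -0.48  2.3  -0.1   0.58  0.1 ] F [ 0.3  5.9 -3.2]
[[-0.098, 0.925, 0.367], [0.995, 0.095, 0.025], [-0.012, 0.368, -0.93]]
w 0.0175 grip 25.0 G [ 0.4639 -0.0036  0.1122] rad 0.2797 theta 0.008
bar r 0.2788 lid theta -0.007 correction to arc, tool cm [ 0.12 -0.17 -0.08]
41.35 pos [ 0.4037 -0.0078  0.2647] q [ 0.41 -0.13 -0.48  2.3  -0.1   0.58  0.1 ] F [ 0.3  5.9 -3.2]
[[-0.098, 0.925, 0.367], [0.995, 0.095, 0.025], [-0.012, 0.368, -0.93]]
tool cm [ 0.   -0.04  0.09]
```

Call:
{"fn": "move_arm", "kwargs": {"steps": [{"dx": 0.03,"dy": -0.03,"dz": 0.08,"spin": 0},{"dx": 0.03,"dy": -0.03,"dz": 0.08,"spin": 0},{"dx": 0.03,"dy": -0.03,"dz": 0.08,"spin": 0},{"dx": 0,"dy": 0,"dz": 0,"spin": 0}]}}

```text
time: 41.75
ee_pos: [0.4036, -0.0075, 0.2624]
eef_rot: [0.659, 0.728, 0.135, 0.13]
ft_force: [-3.7, -0.9, 2.2]
width: 0.0175
grip_force: 25.0
```

Call:
{"fn": "move_arm", "kwargs": {"steps": [{"dx": 0,"dy": -0.03,"dz": 0.08,"spin": 0},{"dx": 0,"dy": -0.02,"dz": 0.06,"spin": 0},{"dx": 0,"dy": 0,"dz": 0,"spin": 0}]}}

```text
time: 42.05
ee_pos: [0.4038, -0.0075, 0.2619]
eef_rot: [0.659, 0.728, 0.135, 0.131]
ft_force: [-18.7, -0.5, 23.9]
width: 0.017
grip_force: 25.0
```

Call:
{"fn": "move_arm", "kwargs": {"steps": [{"dx": 0,"dy": 0,"dz": 0,"spin": 0},{"dx": 0,"dy": 0,"dz": 0,"spin": 0},{"dx": 0,"dy": 0,"dz": 0,"spin": 0},{"dx": 0,"dy": 0,"dz": 0,"spin": 0},{"dx": 0,"dy": 0,"dz": 0,"spin": 0}], "claw": 4.2}}

```text
time: 42.55
ee_pos: [0.4038, -0.0071, 0.2608]
eef_rot: [0.659, 0.728, 0.135, 0.13]
ft_force: [0.8, 1.3, -1.3]
width: 0.0407
grip_force: 0.0
```

Call:
{"fn": "move_arm", "kwargs": {"steps": [{"dx": 0,"dy": 0.1,"dz": -1,"spin": 0},{"dx": 0,"dy": 0.3,"dz": -2,"spin": 0},{"dx": 0,"dy": 0.5,"dz": -2.5,"spin": 0},{"dx": 0,"dy": 0.8,"dz": -3,"spin": 0},{"dx": 0,"dy": 1,"dz": -3,"spin": 0},{"dx": 0,"dy": 1,"dz": -3,"spin": 0},{"dx": 0,"dy": 0,"dz": 0,"spin": 0}]}}

```text
time: 43.25
ee_pos: [0.3851, -0.0068, 0.4142]
eef_rot: [0.658, 0.728, 0.137, 0.133]
ft_force: [0.5, 0.1, 0.4]
width: 0.0415
grip_force: 0.0
```

```bash
python3 - <<'E'
from st import *
from bench import imaging
from h import *
c=imaging.camera("scene"); g=cv2.cvtColor(c["img"],cv2.COLOR_RGB2GRAY)
e=np.array([.9955,.0949,0]); n=np.array([-.0949,.9955,0]); H=np.array([.630,.012,.09])+.112*e
for th in (0,.03,.06):
  p=.0713+th
  for k in (-.06,.0,.06):
    b=H+k*n-.2807*np.cos(p)*e+np.array([0,0,.2807*np.sin(p)])
    print(th,k,[(d,int(g[int(q[1]),int(q[0])])) for d in (-20,-16,-13,-10,-7,-4,0,4,7,10,13,16,20) for q in [proj(c,b+d*.001*e)]])
E
```

```text
43.25 pos [ 0.3851 -0.0068  0.4142] q [ 0.41 -0.36 -0.4   2.13 -0.2   0.96  0.19] F [0.5 0.1 0.4]
[[-0.098, 0.922, 0.375], [0.995, 0.096, 0.024], [-0.013, 0.375, -0.927]]
0 -0.06 [(-20, 165), (-16, 165), (-13, 165), (-10, 155), (-7, 76), (-4, 41), (0, 37), (4, 29), (7, 21), (10, 95), (13, 94), (16, 142), (20, 150)]
0 0.0 [(-20, 38), (-16, 38), (-13, 38), (-10, 38), (-7, 27), (-4, 32), (0, 43), (4, 37), (7, 26), (10, 20), (13, 36), (16, 40), (20, 38)]
0 0.06 [(-20, 22), (-16, 22), (-13, 22), (-10, 18), (-7, 17), (-4, 19), (0, 23), (4, 22), (7, 16), (10, 16), (13, 19), (16, 19), (20, 20)]
0.03 -0.06 [(-20, 164), (-16, 165), (-13, 165), (-10, 165), (-7, 155), (-4, 61), (0, 43), (4, 37), (7, 29), (10, 21), (13, 94), (16, 142), (20, 150)]
0.03 0.0 [(-20, 38), (-16, 36), (-13, 38), (-10, 38), (-7, 39), (-4, 27), (0, 32), (4, 37), (7, 37), (10, 24), (13, 20), (16, 36), (20, 40)]
0.03 0.06 [(-20, 14), (-16, 22), (-13, 22), (-10, 22), (-7, 18), (-4, 17), (0, 19), (4, 23), (7, 23), (10, 16), (13, 16), (16, 19), (20, 21)]
0.06 -0.06 [(-20, 166), (-16, 164), (-13, 165), (-10, 165), (-7, 165), (-4, 127), (0, 61), (4, 43), (7, 37), (10, 28), (13, 19), (16, 94), (20, 142)]
0.06 0.0 [(-20, 37), (-16, 38), (-13, 36), (-10, 38), (-7, 39), (-4, 27), (0, 32), (4, 43), (7, 37), (10, 24), (13, 20), (16, 20), (20, 40)]
0.06 0.06 [(-20, 7), (-16, 22), (-13, 22), (-10, 22), (-7, 19), (-4, 18), (0, 17), (4, 19), (7, 23), (10, 23), (13, 16), (16, 16), (20, 19)]
```

The lid bar sits exactly at the shut position (centred for angle 0), the brush is in the tray, and the arm is clear. I'll hand it in.

```bash
python3 -c "
from bench import job
print(job.close_job())"
```

```text
the job is handed in; nothing more can be done
None
```

The brush lies flat in the tray's empty compartment, and the grill's lid was lowered by its handle, held all the way, until fully shut. While I was working the brush loose, a fingertip pressed on it with about 67 N. The job was handed in at about 43 s, with no verdict shown.

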